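Turn the washed abacuses and peg the bead tins

TASK

The washed stock is half dry: turn over every pocket abacus on the bamboo mat, so that each lies flat on the mat by itself with its beads up, and put every square bead tin upside down over a peg of the drying stand, one tin to a peg, pushed down until its rim rests on the base. The grooved block can hold an abacus on end while you change your grip. Leave the other goods on the shelf where they are.

Things in the scene. Friction and masses are not known exactly. Their poses are not given: they have to be found in the camera images.
- mat: Fixed split-bamboo drying mat, cork-coloured, 260 (its x) x 300 (its y) x 3 mm thick. Origin: centre of its underside on the shelf, so its top is 3 mm above the origin.
- abacus1: Pocket abacus, flat dark-wood frame 110 (its x) x 46 (its y) x 16 mm thick (z), about 70 g. One face shows three wires of pale beads sunk within the frame, the other is a plain back. Origin: centre of the bead face; z points through the frame out of the plain back, so it is up while beads are down, as at the start. Starts on the mat, long side left-right. Three or four present (absent: None).
- abacus2: Pocket abacus, flat dark-wood frame 110 (its x) x 46 (its y) x 16 mm thick (z), about 70 g. One face shows three wires of pale beads sunk within the frame, the other is a plain back. Origin: centre of the bead face; z points through the frame out of the plain back, so it is up while beads are down, as at the start. Starts on the mat, long side left-right. Three or four present (absent: None).
- abacus3: Pocket abacus, flat dark-wood frame 110 (its x) x 46 (its y) x 16 mm thick (z), about 70 g. One face shows three wires of pale beads sunk within the frame, the other is a plain back. Origin: centre of the bead face; z points through the frame out of the plain back, so it is up while beads are down, as at the start. Starts on the mat, long side left-right. Three or four present (absent: None).
- abacus4: Pocket abacus, flat dark-wood frame 110 (its x) x 46 (its y) x 16 mm thick (z), about 70 g. One face shows three wires of pale beads sunk within the frame, the other is a plain back. Origin: centre of the bead face; z points through the frame out of the plain back, so it is up while beads are down, as at the start. Starts on the mat, long side left-right. Three or four present (absent: None).
- block: Fixed acacia turning block, 76 (its x) x 84 (its y) x 42 mm high, origin at the centre of its underside. One groove, open on top and at both ends, runs along its x through the middle (y = 0): 20 mm wide, 30 mm deep, flat floor 12 mm above the origin; the top 7 mm of its mouth are bevelled, opening to 34 mm. It will hold an abacus standing on a short end, with a few degrees of play.
- stand: Fixed drying stand: dark wooden base 250 (its x) x 90 (its y) x 12 mm high, origin at the centre of its underside, with two upright pale pegs, each 14 mm in diameter and rising 45 mm above the base's top, 130 mm apart along its x.
- peg_far (a point): Centre of the top of the far peg (at x = +65 mm on the stand), 57 mm above the shelf.
- peg_near (a point): Centre of the top of the near peg (at x = -65 mm on the stand), 57 mm above the shelf.
- tin1: Square aluminium bead tin, open at one end: 80 mm long (its x), 46 x 46 outside, 40 x 40 inside, walls and bottom 3 mm, about 90 g. Starts lying on its side, mouth (its -x end) to the left or right; x points out of the closed bottom. Origin: middle of the side wall it first lies on, z to the wall across; the tin's centre is 23 mm up z. One or two present (absent: None).
- tin1_mouth (a point): Centre of the mouth (rim plane) of tin1, 40 mm from the tin's centre.
- tin2: Square aluminium bead tin, open at one end: 80 mm long (its x), 46 x 46 outside, 40 x 40 inside, walls and bottom 3 mm, about 90 g. Starts lying on its side, mouth (its -x end) to the left or right; x points out of the closed bottom. Origin: middle of the side wall it first lies on, z to the wall across; the tin's centre is 23 mm up z. One or two present (absent: None).
- tin2_mouth (a point): Centre of the mouth (rim plane) of tin2, 40 mm from the tin's centre.
- bell: Chrome desk bell, dome 68 mm across, 49 mm high; origin under its centre. To be left alone.
- comb: Dark cow-horn comb lying flat, about 140 x 50 x 6 mm (long along its y). To be left alone.
- money_box: Red clay money box, round, 110 mm across, 102 mm high. To be left alone.
- jar: Amber jar 60 mm across, 90 mm high. To be left alone.
Not all that is in view belongs to the job. What is shaped like the tin2 but blue or red is not meant. Leave any pink or red look-alike of the abacus3 alone.

How it is judged (in metres and radians):
At the end, for the whole second after the job is handed in: Every abacus present lies beads up, level within 10 degrees, directly on the mat (centre over the mat, not on another thing); every tin present is mouth down over a peg, upright within 8 degrees, its mouth within 24 mm of the peg's axis and its rim on the base within 6 mm; all at rest (angle between each of abacus1, abacus2, abacus3, abacus4's own z axis and vertical above 2.97 rad and x of abacus1 in the frame of mat between -0.13 and 0.13 m and y of abacus1 in the frame of mat between -0.15 and 0.15 m and z of abacus1 in the frame of mat between 0.014 and 0.024 m and linear speed of each of abacus1, abacus2, abacus3, abacus4, tin1, tin2 below 0.02 m/s and x of abacus2 in the frame of mat between -0.13 and 0.13 m and y of abacus2 in the frame of mat between -0.15 and 0.15 m and z of abacus2 in the frame of mat between 0.014 and 0.024 m and x of abacus3 in the frame of mat between -0.13 and 0.13 m and y of abacus3 in the frame of mat between -0.15 and 0.15 m and z of abacus3 in the frame of mat between 0.014 and 0.024 m and x of abacus4 in the frame of mat between -0.13 and 0.13 m and y of abacus4 in the frame of mat between -0.15 and 0.15 m and z of abacus4 in the frame of mat between 0.014 and 0.024 m and angle between each of tin1, tin2's own x axis and vertical below 0.15 rad and z of tin1_mouth in the frame of stand between 0.007 and 0.018 m and (horizontal distance between tin1_mouth and peg_near below 0.024 m or horizontal distance between tin1_mouth and peg_far below 0.024 m) and z of tin2_mouth in the frame of stand between 0.007 and 0.018 m and (horizontal distance between tin2_mouth and peg_near below 0.024 m or horizontal distance between tin2_mouth and peg_far below 0.024 m)); the robot touches nothing.
It fails at once if one of the other goods (bell, comb, money box, jar) is moved more than 40 mm (distance of any of bell, comb, money_box, jar from where it was at the start of the episode above 0.04 m).
Of abacus1, abacus2, abacus3, abacus4 only 3 to 4 are there at a start; the rules pass over those that are not, and their reading is None.
Of tin1, tin2 only 1 to 2 are there at a start; the rules pass over those that are not, and their reading is None.
At some moment in a run one of abacus1, abacus2, abacus3, abacus4, tin1, tin2 may be knocked a few centimetres aside while the robot is not near it.
It also fails if it takes over 210 s, if anything falls off the work surface, if the arm or the gripper's body presses on something with over 40 N, if the wrist force passes 120 N, or if a joint passes its speed limit or range.

ROBOT

A 7-joint arm with a two-finger parallel gripper is mounted at the origin on the work surface. World frame = base frame: x ahead of the robot, y to its left, z up, the work surface at z = 0. Lengths are in m, angles in degrees, forces in N, time in s.
With the tool pointing down it reaches from about 0.35 to 0.9 m from the base axis. Payload 8.1 kg.
Tool frame: the origin (TCP) lies at the very end of the fingers, on their centre line; the grasp point (between the pads) lies 19 mm behind it; z points along the fingers, y is the line along which they close (so a half turn about z gives the same grasp; the last joint's range is limited). The gripper opens to 92 mm and grips with 3 to 60 N. Pads are 19 mm wide; open, the fingers measure 130 mm over their backs; the gripper's body (75 mm by 190 mm) begins 47 mm behind the grasp point.
Start: joints at [62.705, 24.895, 1.432, 90.138, -0.665, 64.973, -4.303], TCP at [0.228, -0.582, 0.227] pointing down, gripper open.
Joint ranges: [-149.89, 149.89], [-25.12, 119.58], [-72.63, 75.52], [4.76, 147.25], [-75.54, 255.54], [6.69, 114.76], [-157.13, 157.13]. Speed limits (degrees/s): [127.2, 127.2, 172.46, 172.46, 180, 180, 180].

INTERFACE

Orientations are given as [roll, pitch, yaw] about the fixed x, y, z axes, in that order (R = Rz(yaw) Ry(pitch) Rx(roll)).
In Python, from station import observe, capture, job_done gives the robot as it stands.
- The arm moves only by the tool send_rows, never from a script. Its argument "motion" is a list of rows, each a list of 2 entries, a list of its own where there are three numbers: the shift along the tool's x, y, z in units of 30 mm (1.0 is 30 mm), then the turn about the tool's z in units of 6 degrees (1.0 is 6 degrees). In form: [[[dx, dy, dz], roll], ...]. A call has 1 to 5 rows; each row is the pose to reach, as a shift and turn from the pose commanded when the call began, along the tool's axes at that moment; what a row does not reach only later rows make up. A row lasts 1/12 s, in which the tool goes at most 41.7 mm and 7.16 degrees, less where a joint would pass 70% of its speed; a pose out of reach is approached as far as the arm can. A call with a gripper value outside its range is refused whole. "fingers" is the closure, from -1 (fully open) to 1 (shut), set as the call begins (left out, the last holds). The fingers move at their own pace and stop on an object; "force" is the grip in N (left out, the last holds). Time passes only in rows, so rows that repeat a pose let the fingers close. It gives the time, the measured TCP pose, the force, the opening and the grip force at its end, in the units of the state.
- observe(): the state, without advancing time (a new reading comes with each control period).
- capture(name): name is "scene" or "top"; returns a dict with "image" (420x560x3 uint8, red, green, blue), "vertical_fov" (degrees; the focal length in pixels is half the picture's height over the tangent of half this angle, whatever the lens; pixels are square), "cx", "cy" (the principal point, pixels), "rvec" (rotation vector, rad) and "tvec" (3), from world to camera coordinates, as OpenCV has them. Camera axes: x right, y down, z forward; pixel columns grow to the right and rows downward; lengths in m; the calibration is good to about 2 mm. A picture is of the moment at which its call begins. There is no depth.
- job_done(): hands the job in; it is judged then, once.
The state is a dict: "time": time; "joint_pos": joint angles; "qd": joint speeds; "effort": joint torques, N m; "tcp_pos": TCP position; "orientation": TCP orientation; "force": force on the tool from outside, world axes, zero at the start; "moment": the same for the moment, N m; "width": finger opening in m; "grasp_force": force on a finger pad.
Only numpy, scipy, OpenCV 4.12 (cv2) and the standard library are available. Lean on these libraries where they do the work, as an engineer would, in place of code of your own. Each camera call takes 0.05 s, during which the arm holds its last target. There are 200 camera calls.

## Working session

There is one attempt and no reset: what is moved stays moved. The work goes in short steps, Python scripts to look and compute and a tool call to move; the robot and the scene stay as the last step left them, time stands still between calls to the robot, and variables do not carry over. Pictures are saved under pics/ and viewed, at most 14 in all, crops included, and the job is handed in when it is done.

Besides the shell and the picture viewer there is one more tool, called as name([rows], argument=value, ...), one row to a line, values as JSON. send_rows: Moves the arm, as the interface text tells. Its arguments: {"type":"object","properties":{"motion":{"type":"array","items":{"type":"array"}},"fingers":{"type":"number"},"force":{"type":"number"}},"required":["motion"]}

```bash
ls; mkdir -p pics; cat > h.py <<'E'
import numpy as np, cv2
from station import observe, capture
def K(c):
    h=c["image"].shape[0]; f=h/2/np.tan(np.radians(c["vertical_fov"])/2)
    return np.array([[f,0,c["cx"]],[0,f,c["cy"]],[0,0,1]])
def snap(n,f):
    c=capture(n); cv2.imwrite(f"pics/{f}.png",c["image"][:,:,::-1]); np.save(f"pics/{f}.npy",{k:v for k,v in c.items()},allow_pickle=True); return c
def load(f): return np.load(f"pics/{f}.npy",allow_pickle=True).item()
def px2w(c,u,v,z):
    R=cv2.Rodrigues(np.array(c["rvec"],float))[0]; t=np.array(c["tvec"],float).ravel()
    d=R.T@np.linalg.inv(K(c))@[u,v,1]; o=-R.T@t
    return o+d*(z-o[2])/d[2]
def w2px(c,p):
    return cv2.projectPoints(np.array(p,float).reshape(-1,3),np.array(c["rvec"],float),np.array(c["tvec"],float),K(c),None)[0].reshape(-1,2)
E
python3 - <<'E'
from h import *
for n in("scene","top"):
    c=snap(n,n+"0"); print(n,c["vertical_fov"],c["cx"],c["cy"],c["rvec"],c["tvec"]); 
a=cv2.imread("pics/scene0.png");b=cv2.imread("pics/top0.png")
cv2.imwrite("pics/top0b.png",cv2.resize(b,(800,600),interpolation=2));cv2.imwrite("pics/scene0b.png",cv2.resize(a,(800,600),interpolation=2))
print(observe())
E
```

```text
pics
scene 47.697301397182166 279.5907131957909 208.84098711658697 [ 1.62953929  1.62968207 -0.87470908] [ 0.13299061 -0.23505647  1.68479877]
top 43.61278692242127 273.2587601860231 216.65343071508917 [ 2.17901189 -2.15702094  0.07578381] [-0.11612947  0.53875461  1.29814531]
{'time': 0.1, 'joint_pos': array([62.70261208, 24.93338928,  1.4315425 , 90.18279715, -0.66460734,
       64.97476666, -4.30476524]), 'qd': array([ 0.03288194,  0.00553331, -0.04298242, -0.15881139, -0.0797144 ,
        0.01152995,  0.09028099]), 'effort': array([ 2.01355972e-03, -6.69130683e+01,  9.87266712e-01, -3.15150797e+01,
       -6.05274271e-02,  3.74198228e-02,  4.67561017e-05]), 'tcp_pos': array([ 0.22801606, -0.58142965,  0.22602088]), 'orientation': array([-1.79917728e+02,  7.82663859e-03,  2.14124395e+01]), 'force': array([-0.14554713, -0.24848579, -0.39467263]), 'moment': array([ 0.01842149, -0.01885773, -0.00527089]), 'grasp_force': 0.0, 'width': 0.09150784526452364}
```

View pics/top0b.png

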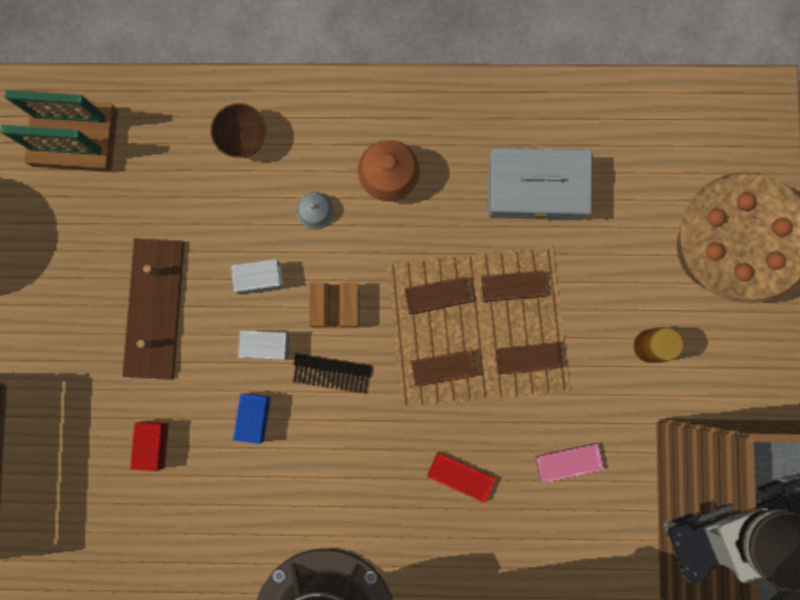

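View pics/scene0b.png

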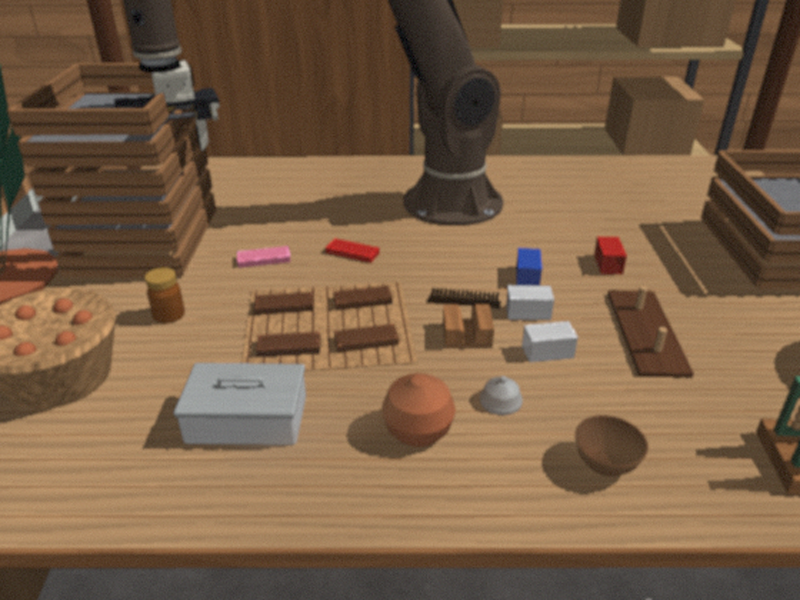

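The candidates, in pixels of the 800 px top view, are:

- **Abaci:** four dark-wood frames on the mat at (438,296), (515,286), (446,367) and (530,358). The red (462,477) and pink (570,463) look-alikes are rejected.
- **Tins:** two silver ones at (258,276) and (263,345). The blue (251,418) and red (149,446) ones are rejected.
- **Other places:** the pegs are at about (148,268) and (141,343), and the block is at (334,304).

```bash
cat >> h.py <<'E'
from scipy.optimize import minimize
def box(x,y,yaw,lx,ly,z0,z1):
    c,s=np.cos(yaw),np.sin(yaw)
    return [[x+c*a*lx/2-s*b*ly/2,y+s*a*lx/2+c*b*ly/2,z] for a in(-1,1) for b in(-1,1) for z in(z0,z1)]
S=4
def hull(c,p): return cv2.convexHull(w2px(c,p).astype(np.float32))
def fit(c,mask,u,v,lx,ly,z0,z1,yaw):
    """mask in full image px; u,v seed"""
    n,l=cv2.connectedComponents(mask.astype(np.uint8)); k=l[int(v)-4:int(v)+5,int(u)-4:int(u)+5].ravel(); k=np.bincount(k[k>0]).argmax()
    M=cv2.resize((l==k).astype(np.float32),None,fx=S,fy=S,interpolation=1)>.5
    x0=px2w(c,u,v,z1)
    def cost(q):
        h=hull(c,box(x0[0]+q[0]/100,x0[1]+q[1]/100,yaw+q[2]/10,lx,ly,z0,z1))
        P=np.zeros(M.shape,np.uint8); cv2.fillConvexPoly(P,np.round(((h+.5)*S-.5)*16).astype(np.int32),1,shift=4)
        return 1-(P.astype(bool)&M).sum()/(P.astype(bool)|M).sum()
    r=min((minimize(cost,[0,0,a],method="Nelder-Mead",options=dict(initial_simplex=np.array([[0,0,a],[1,0,a],[0,1,a],[0,0,a+1]]))) for a in(-1.5,0,1.5)),key=lambda r:r.fun)
    return x0[0]+r.x[0]/100,x0[1]+r.x[1]/100,np.degrees(yaw+r.x[2]/10),1-r.fun
def masks(c):
    hsv=cv2.cvtColor(c["image"],cv2.COLOR_RGB2HSV).astype(int); H,Sa,V=hsv[...,0],hsv[...,1],hsv[...,2]
    return hsv
E
python3 - <<'E'
from h import *
c=load("top0"); im=c["image"]; hsv=masks(c)
k=1/1.4286
for n,(u,v) in dict(ab=(438,296),ab2=(530,358),mat=(470,330),matsh=(446,385),tin=(258,272),tins=(275,285),wood=(220,320),base=(155,310),base2=(130,360),block=(319,304),pegtop=(148,268)).items():
    print(n,hsv[int(v*k),int(u*k)],im[int(v*k),int(u*k)])
crop=im[155:300,75:410]; cv2.imwrite("pics/crop.png",cv2.resize(crop,(800,346),interpolation=cv2.INTER_CUBIC)[:,:,::-1])
E
```

```text
ab [ 12 148  81] [81 53 34]
ab2 [ 12 153  80] [80 51 32]
mat [ 16 130 147] [147 112  72]
matsh [ 17 129 162] [162 127  80]
tin [ 68   6 171] [167 171 168]
tins [ 80   4 177] [174 177 176]
wood [ 17 121 154] [154 122  81]
base [ 11 151  76] [76 48 31]
base2 [ 10 143  82] [82 52 36]
block [ 15 152 148] [148 103  60]
pegtop [ 17 121 158] [158 125  83]
```

View pics/crop.png

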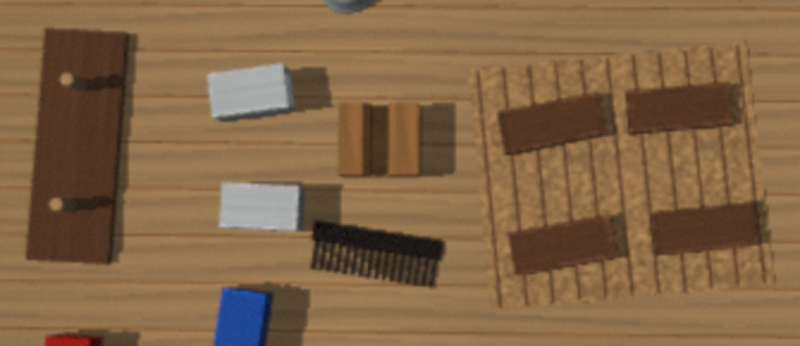

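The crop shows the four plain-backed abaci, two silver tins, the groove running along x, and the pegs at crop (67,79) and (55,204). Next I fit the poses and find which end of each tin is the mouth.

```bash
python3 - <<'E'
from h import *
c=load("top0"); im=c["image"]; hsv=masks(c); H,Sa,V=[hsv[...,i] for i in range(3)]
k=1/1.4286
dark=(V<110)&(H<15)&(Sa>110); tin=(Sa<40)&(V>110)
for n,u,v in(("A1",438,296),("A2",515,286),("A3",446,367),("A4",530,358)):
    print(n,np.round(fit(c,dark,u*k,v*k,.110,.046,.003,.019,np.pi/2),4))
for n,u,v in(("T1",258,276),("T2",263,345)):
    print(n,np.round(fit(c,tin,u*k,v*k,.080,.046,0,.046,np.pi/2),4))
print("stand",np.round(fit(c,dark,155*k,320*k,.25,.09,0,.012,0),4))
g=75; s=335/800
for n,u,v,z in(("pegfar",67,79,.057),("pegnear",55,204,.057),("b1",339,103,.042),("b2",420,104,.042),("b3",420,175,.042),("b4",339,175,.042),("m1",471,69,.003),("m2",745,43,.003),("m3",773,283,.003),("m4",499,305,.003),("bell",345,-5,.05),("comb1",315,222,.006),("comb2",442,240,.006)):
    print(n,np.round(px2w(c,75+u*s,155+v*s,z),4))
c=load("scene0"); R=cv2.Rodrigues(c["rvec"])[0]; print("cam",-R.T@c["tvec"])
for f in("top0","scene0"):
    c=load(f);print(w2px(c,observe()["tcp_pos"]))
cc=load("scene0")["image"][185:265,340:420]; cv2.imwrite("pics/tins.png",cv2.resize(cc,(600,600),interpolation=cv2.INTER_CUBIC)[:,:,::-1])
E
```

```text
A1 [  0.5677  -0.1928 102.2931   0.939 ]
A2 [ 0.586  -0.3276 95.6213  0.925 ]
A3 [  0.4387  -0.2049 100.6355   0.935 ]
A4 [ 0.4578 -0.3538 97.1813  0.9405]
T1 [ 0.5976  0.129  95.7956  0.8283]
T2 [ 0.4754  0.1122 88.8342  0.8904]
stand [ 0.5402  0.3152 -2.5204  0.9126]
pegfar [0.604 0.311 0.057]
pegnear [0.4743 0.3183 0.057 ]
b1 [0.5832 0.0298 0.042 ]
b2 [ 0.5829 -0.0548  0.042 ]
b3 [ 0.5088 -0.0559  0.042 ]
b4 [0.508  0.0283 0.042 ]
m1 [ 0.6261 -0.1067  0.003 ]
m2 [ 0.6567 -0.4006  0.003 ]
m3 [ 0.4008 -0.4279  0.003 ]
m4 [ 0.3744 -0.1391  0.003 ]
bell [0.6959 0.0248 0.05  ]
comb1 [0.4599 0.0574 0.006 ]
comb2 [ 0.4423 -0.0781  0.006 ]
cam [ 1.53164585 -0.12732923  0.74117015]
[[498.13939883 360.79620418]]
[[123.86164788 106.60936555]]
```

View pics/tins.png

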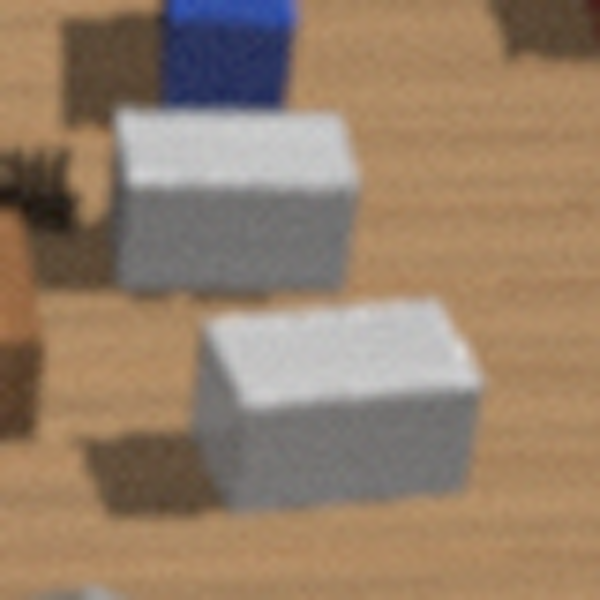

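T1's right end shows a plain grey closed face, so its mouth is on the left. T2 is still unclear from the crop. I'll write a planner that prints move numbers and start with A4.

```bash
cat >> h.py <<'E'
def plan(wps,start=None):
    """wps: (x,y,z,yaw,nrows[,note]); prints rows per call, in 30 mm / 6 deg units of the tool axes"""
    s=observe(); p=np.array(s["tcp_pos"]); y=s["orientation"][2]
    if start is not None: p=np.array(start[:3]); y=start[3]
    for w in wps:
        x,yy,z,yw,n=w[:5]; q=np.array([x,yy,z]); p0,y0=p.copy(),y; i=0; out=[]
        while i<n:
            m=min(5,n-i); rows=[]
            a=np.radians(y); T=np.array([[np.cos(a),np.sin(a),0],[np.sin(a),-np.cos(a),0],[0,0,-1]])
            for j in range(1,m+1):
                f=(i+j)/n; d=T@(p0+(q-p0)*f-p)/.03; r=-(y0+(yw-y0)*f-y)/6
                rows.append([[round(float(t),2) for t in d],round(float(r),2)])
            l=rows[-1]; p=p+.03*T.T@np.array(l[0]); y=y-6*l[1]; i+=m; out.append(rows)
        print(w[5] if len(w)>5 else "",*[str(o).replace(" ","") for o in out],sep="\n ")
def st():
    s=observe(); print(round(s["time"],2),np.round(s["tcp_pos"],4),np.round(s["orientation"],1),"F",np.round(s["force"],1),"w",round(s["width"],4),"g",round(s["grasp_force"],1))
E
python3 - <<'E'
from h import *
c=load("scene0"); P=w2px(c,box(.4754,.1122,np.radians(88.8),.08,.046,0,.046)); print(np.round(P,1))
for p,q in((0,2),(1,3)): pass
g=cv2.cvtColor(c["image"],cv2.COLOR_RGB2GRAY)
print(g[196:226,352:362])
plan([(.30,-.50,.20,97.2,12,"turn"),(.4652,-.4123,.05,97.2,8,"over"),(.4652,-.4123,.008,97.2,4,"down")])
E
```

```text
[[355.7 224.3]
 [357.2 210. ]
 [353.9 214.5]
 [355.3 200.5]
 [385.8 224.6]
 [387.9 210.3]
 [383.1 214.8]
 [385.1 200.8]]
[[ 75  77  76  72  72  74  75  74  70  64]
 [ 74  75  70  75  77  73  73  73  75  61]
 [ 75  78  76  86  91  92  86  84  81  71]
 [ 73  75  83 107 132 134 122 122 122 111]
 [ 78  77  79 130 170 179 170 167 165 166]
 [103  86  94 138 186 199 195 196 190 194]
 [127 119 112 138 184 199 196 196 196 196]
 [141 140 134 137 171 196 195 197 198 195]
 [146 145 131 129 158 183 192 194 193 195]
 [141 139 127 116 143 183 191 193 194 193]
 [141 134 120 105 136 176 191 194 193 190]
 [143 142 119  98 128 178 200 199 200 197]
 [148 144 122  99 122 179 203 202 199 195]
 [146 146 121  90 108 152 171 171 165 170]
 [147 138 116  83  90 114 132 126 127 128]
 [147 134 110  82  88 104 110 113 108 112]
 [138 131 105  82  92 107 113 109 109 112]
 [130 113  90  75  88 106 112 111 113 110]
 [109  90  80  82  92 106 115 111 115 113]
 [ 79  75  76  78  93 104 115 109 111 113]
 [ 75  77  75  83  92 109 113 112 114 115]
 [ 74  72  73  80 100 112 108 110 110 113]
 [ 73  78  76  79 105 109 113 110
[... 225 characters left out ...]
 [126 127 127 125 121 110  97  94  96  98]
 [141 143 143 143 138 127 120 121 121 120]]
turn
 [[[0.27,-0.14,0.07],-1.05],[[0.54,-0.28,0.14],-2.11],[[0.81,-0.41,0.22],-3.16],[[1.07,-0.55,0.29],-4.21],[[1.34,-0.69,0.36],-5.26]]
 [[[0.3,0.03,0.07],-1.06],[[0.6,0.05,0.15],-2.11],[[0.91,0.07,0.22],-3.16],[[1.21,0.1,0.29],-4.21],[[1.51,0.12,0.36],-5.27]]
 [[[0.24,0.18,0.08],-1.05],[[0.49,0.35,0.15],-2.1]]
over
 [[[0.28,0.73,0.62],-0.0],[[0.55,1.46,1.25],-0.0],[[0.83,2.19,1.87],-0.0],[[1.1,2.92,2.5],-0.0],[[1.38,3.65,3.12],-0.0]]
 [[[0.27,0.72,0.63],-0.0],[[0.55,1.45,1.25],-0.0],[[0.83,2.18,1.88],-0.0]]
down
 [[[-0.0,0.0,0.35],-0.0],[[-0.0,0.0,0.7],-0.0],[[-0.0,0.0,1.05],-0.0],[[-0.0,0.0,1.4],-0.0]]
```

```bash
python3 - <<'E'
from h import *
plan([(.32,-.48,.27,21.4,5,"up"),(.40,-.43,.2,97.2,12,"turn"),(.4652,-.4123,.05,97.2,5,"over"),(.4652,-.4123,.008,97.2,4,"down")])
E
```

```text
up
 [[[0.82,-0.41,-0.29],0.0],[[1.64,-0.81,-0.59],0.0],[[2.45,-1.22,-0.88],0.0],[[3.27,-1.62,-1.17],0.0],[[4.09,-2.03,-1.47],0.0]]
turn
 [[[0.26,-0.05,0.19],-1.05],[[0.51,-0.1,0.39],-2.11],[[0.77,-0.14,0.58],-3.16],[[1.03,-0.19,0.78],-4.21],[[1.29,-0.24,0.97],-5.26]]
 [[[0.24,0.09,0.2],-1.06],[[0.49,0.19,0.39],-2.11],[[0.73,0.28,0.59],-3.16],[[0.98,0.37,0.78],-4.21],[[1.22,0.47,0.98],-5.27]]
 [[[0.16,0.21,0.19],-1.05],[[0.32,0.41,0.39],-2.1]]
over
 [[[0.06,0.45,1.0],-0.0],[[0.12,0.89,2.0],-0.0],[[0.19,1.34,3.0],-0.0],[[0.25,1.79,4.0],-0.0],[[0.31,2.23,5.0],-0.0]]
down
 [[[0.0,0.0,0.35],-0.0],[[0.0,0.0,0.7],-0.0],[[0.0,0.0,1.05],-0.0],[[0.0,0.0,1.4],-0.0]]
```

send_rows([
  [[2.05,-1.0,-0.75],0],
  [[4.1,-2.03,-1.47],0],
  [[4.1,-2.03,-1.47],0],
  [[4.1,-2.03,-1.47],0],
], fingers=-0.4)

```text
time: 0.43
tcp_pos: [0.3249, -0.4761, 0.2721]
orientation: [180.0, -0.2, 21.7]
force: [0.9, -1.2, 0.1]
width: 0.0698
grasp_force: 0.0
```

send_rows([
  [[0.26,-0.05,0.19],-1.05],
  [[0.51,-0.1,0.39],-2.11],
  [[0.77,-0.14,0.58],-3.16],
  [[1.03,-0.19,0.78],-4.21],
  [[1.29,-0.24,0.97],-5.26],
])

```text
time: 0.85
tcp_pos: [0.354, -0.4589, 0.2411]
orientation: [-180.0, -0.0, 53.3]
force: [0.1, 0.6, 0.0]
width: 0.0643
grasp_force: 0.0
```

send_rows([
  [[0.24,0.09,0.2],-1.06],
  [[0.49,0.19,0.39],-2.11],
  [[0.73,0.28,0.59],-3.16],
  [[0.98,0.37,0.78],-4.21],
  [[1.22,0.47,0.98],-5.27],
])

```text
time: 1.27
tcp_pos: [0.3873, -0.4383, 0.2117]
orientation: [-180.0, -0.0, 84.9]
force: [-0.9, -0.3, -0.7]
width: 0.0644
grasp_force: 0.0
```

send_rows([
  [[0.16,0.21,0.19],-1.05],
  [[0.32,0.41,0.39],-2.1],
  [[0.32,0.41,0.39],-2.1],
])

```text
time: 1.52
tcp_pos: [0.401, -0.4286, 0.1991]
orientation: [-180.0, -0.1, 97.6]
force: [0.3, 1.2, -0.1]
width: 0.0642
grasp_force: 0.0
```

send_rows([
  [[0.06,0.45,1.0],0],
  [[0.12,0.89,2.0],0],
  [[0.19,1.34,3.0],0],
  [[0.25,1.79,4.0],0],
  [[0.31,2.23,5.0],0],
])

```text
time: 1.93
tcp_pos: [0.4655, -0.4131, 0.0495]
orientation: [-180.0, 0.0, 96.9]
force: [-0.8, -0.6, -0.9]
width: 0.0641
grasp_force: 0.0
```

```bash
python3 - <<'E'
from h import *
st(); plan([(.4652,-.4123,.03,97.2,2),(.4652,-.4123,.008,97.2,3)])
E
```

```text
1.93 [ 0.4655 -0.4131  0.0495] [-180.     0.    96.9] F [-0.8 -0.6 -0.9] w 0.0641 g 0.0

 [[[0.01,-0.0,0.32],-0.02],[[0.03,-0.01,0.65],-0.05]]

 [[[-0.0,0.0,0.24],0.0],[[-0.0,0.0,0.49],0.0],[[-0.0,0.0,0.73],0.0]]
```

send_rows([
  [[0.03,0,0.7],0],
  [[0.03,0,1.4],0],
  [[0.03,0,1.4],0],
])

```text
time: 2.18
tcp_pos: [0.464, -0.4108, 0.0051]
orientation: [-179.8, -0.2, 97.0]
force: [-0.8, 0.2, 0.6]
width: 0.064
grasp_force: 0.0
```

send_rows([
  [[0,0,0],0],
  [[0,0,0],0],
  [[0,0,0],0],
  [[0,0,0],0],
  [[0,0,0],0],
], fingers=1, force=3)

```text
time: 2.6
tcp_pos: [0.4658, -0.4127, 0.0101]
orientation: [179.9, 0.1, 97.1]
force: [-1.3, -0.6, 5.0]
width: 0.0457
grasp_force: 3.0
```

send_rows([
  [[0,0,-0.2],0],
  [[0,0,-0.4],0],
  [[0,0,-0.6],0],
  [[0,0,-0.8],0],
  [[0,0,-1.0],0],
])

```text
time: 3.02
tcp_pos: [0.4655, -0.4118, 0.0395]
orientation: [180.0, 0.0, 97.2]
force: [-0.3, 0.1, 0.4]
width: 0.0454
grasp_force: 3.0
```

send_rows([
  [[0,0,-0.4],0],
  [[0,0,-0.8],0],
  [[0,0,-1.2],0],
  [[0,0,-1.6],0],
  [[0,0,-2.0],0],
])

```text
time: 3.43
tcp_pos: [0.4656, -0.4119, 0.1003]
orientation: [180.0, 0.0, 97.2]
force: [-0.4, -0.1, -1.2]
width: 0.0456
grasp_force: 3.0
```

send_rows([
  [[0,0,-0.3],0],
  [[0,0,-0.6],0],
  [[0,0,-1.0],0],
  [[0,0,-1.0],0],
  [[0,0,-1.0],0],
])

```text
time: 3.85
tcp_pos: [0.4658, -0.4121, 0.1293]
orientation: [180.0, 0.1, 97.2]
force: [-1.1, -0.2, -0.3]
width: 0.0457
grasp_force: 3.0
```

```bash
python3 - <<'E'
from h import *
st(); c=snap("scene","s1"); u,v=w2px(c,observe()["tcp_pos"])[0]; print(u,v)
u,v=int(u),int(v); i=c["image"][max(0,v-50):v+70,max(0,u-60):u+100]; cv2.imwrite("pics/s1c.png",cv2.resize(i,None,fx=4,fy=4,interpolation=2)[:,:,::-1])
E
```

```text
3.85 [ 0.4658 -0.4121  0.1293] [1.80e+02 1.00e-01 9.72e+01] F [-1.1 -0.2 -0.3] w 0.0457 g 3.0
171.20540259703552 176.8657524962073
```

View pics/s1c.png

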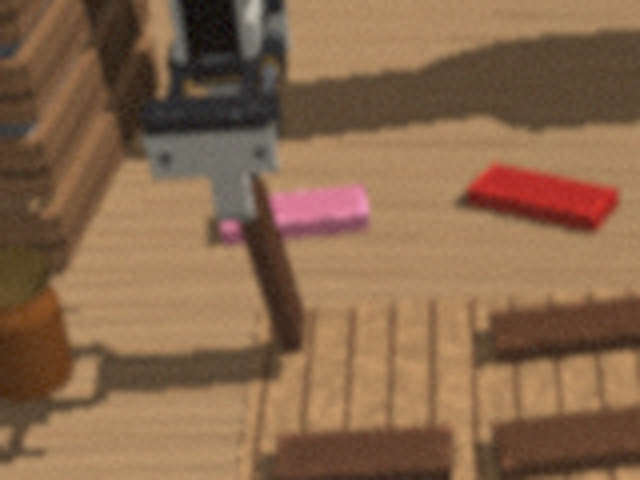

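The abacus pivoted in the grip and hangs about 18° from vertical, with its lower end toward +y (crop (285,345)). I'll touch it down on the mat and drag it past vertical.

send_rows([
  [[0,0,0.2],0],
  [[0,0,0.4],0],
  [[0,0,0.6],0],
  [[0,0,0.75],0],
  [[0,0,0.85],0],
])

```text
time: 4.32
tcp_pos: [0.4653, -0.4119, 0.1023]
orientation: [-180.0, -0.0, 97.2]
force: [-0.6, -0.6, 5.6]
width: 0.0457
grasp_force: 3.0
```

send_rows([
  [[0.3,0,0.02],0],
  [[0.6,0,0.03],0],
  [[0.9,0,0.04],0],
  [[1.2,0,0.04],0],
  [[1.5,0,0.04],0],
])

```text
time: 4.73
tcp_pos: [0.4596, -0.3655, 0.1019]
orientation: [-180.0, -0.0, 97.2]
force: [-0.4, -0.1, -0.7]
width: 0.0459
grasp_force: 3.0
```

send_rows([
  [[0.3,0,0.0],0],
  [[0.6,0,0.0],0],
  [[0.9,0,0.0],0],
  [[1.2,0,0.0],0],
  [[1.2,0,0.0],0],
])

```text
time: 5.15
tcp_pos: [0.4553, -0.329, 0.102]
orientation: [-180.0, -0.1, 97.3]
force: [-0.0, 0.7, 0.2]
width: 0.0462
grasp_force: 3.0
```

```bash
cat >> h.py <<'E'
def crop(n,f,k=3,dx=70,up=70,dn=60):
    c=snap(n,f); u,v=[int(t) for t in w2px(c,observe()["tcp_pos"])[0]]
    i=c["image"][max(0,v-up):v+dn,max(0,u-dx):u+dx]; print("crop origin",max(0,u-dx),max(0,v-up),"x",k); cv2.imwrite(f"pics/{f}c.png",cv2.resize(i,None,fx=k,fy=k,interpolation=2)[:,:,::-1]); st()
E
python3 - <<'E'
from h import *
crop("scene","s2")
E
```

```text
crop origin 134 113 x 3
5.2 [ 0.4554 -0.3303  0.1021] [180.   -0.   97.3] F [ 0.3  0.3 -0.4] w 0.0459 g 3.0
```

View pics/s2c.png

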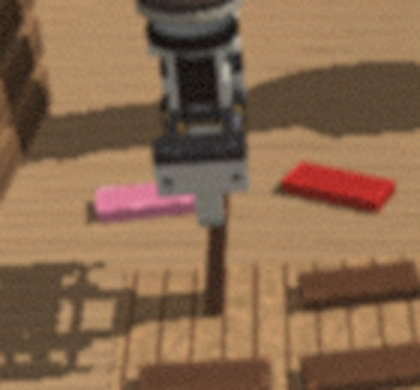

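The abacus is now about vertical. I'll lift it, carry it back in −y, then touch down and lay it over along an arc.

send_rows([
  [[0,0,-0.2],0],
  [[-0.1,0,-0.4],0],
  [[-0.3,0,-0.4],0],
  [[-0.55,0,-0.4],0],
  [[-0.85,0,-0.4],0],
])

```text
time: 5.62
tcp_pos: [0.4585, -0.358, 0.1141]
orientation: [180.0, 0.0, 97.2]
force: [-0.0, 0.4, -0.7]
width: 0.0459
grasp_force: 3.0
```

send_rows([
  [[-0.3,0,0],0],
  [[-0.7,0,0],0],
  [[-1.1,0,0],0],
  [[-1.5,0,0],0],
  [[-1.8,0,0],0],
])

```text
time: 6.03
tcp_pos: [0.4651, -0.4124, 0.1137]
orientation: [-180.0, 0.0, 97.1]
force: [-0.1, -0.5, -1.3]
width: 0.0461
grasp_force: 3.0
```

send_rows([
  [[-0.15,0,0],0],
  [[-0.15,0,0.2],0],
  [[-0.15,0,0.4],0],
  [[-0.05,0,0.4],0],
  [[0.15,0,0.4],0],
])

```text
time: 6.45
tcp_pos: [0.4643, -0.4051, 0.1012]
orientation: [-180.0, -0.1, 97.2]
force: [0.3, -0.4, 0.1]
width: 0.0464
grasp_force: 3.0
```

send_rows([
  [[0.25,0,0.02],0],
  [[0.5,0,0.04],0],
  [[0.75,0,0.08],0],
  [[1.0,0,0.15],0],
  [[1.25,0,0.25],0],
])

```text
time: 6.87
tcp_pos: [0.4605, -0.3677, 0.0951]
orientation: [179.9, 0.0, 97.2]
force: [-0.0, 1.4, 3.6]
width: 0.046
grasp_force: 3.0
```

send_rows([
  [[0.25,0,0.15],0],
  [[0.5,0,0.3],0],
  [[0.75,0,0.5],0],
  [[0.95,0,0.7],0],
  [[1.1,0,0.9],0],
])

```text
time: 7.28
tcp_pos: [0.4558, -0.3345, 0.0666]
orientation: [-180.0, -0.0, 97.2]
force: [0.9, 2.8, 2.6]
width: 0.0462
grasp_force: 3.0
```

```bash
python3 - <<'E'
from h import *
crop("scene","s3")
E
```

```text
crop origin 134 125 x 3
7.33 [ 0.4551 -0.3336  0.0654] [-1.799e+02 -1.000e-01  9.730e+01] F [ 0.   1.9 -0.5] w 0.046 g 3.0
```

View pics/s3c.png

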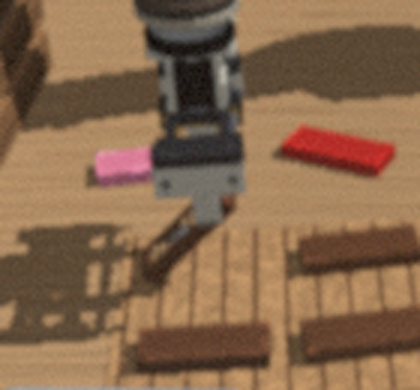

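The beads are turning up, with the frame tilted about 50°. I'll finish laying it down and release.

send_rows([
  [[0.3,0,0.35],0],
  [[0.5,0,0.75],0],
  [[0.65,0,1.2],0],
  [[0.75,0,1.6],0],
  [[0.78,0,1.88],0],
])

```text
time: 7.75
tcp_pos: [0.452, -0.3123, 0.0094]
orientation: [-179.9, -0.0, 97.2]
force: [0.1, -0.4, -0.9]
width: 0.046
grasp_force: 3.0
```

send_rows([
  [[0,0,0],0],
  [[0,0,0],0],
  [[0,0,0],0],
  [[0,0,0],0],
], fingers=-0.4)

```text
time: 8.08
tcp_pos: [0.4533, -0.3134, 0.0116]
orientation: [180.0, 0.1, 97.2]
force: [0.3, 0.0, -0.2]
width: 0.0634
grasp_force: 0.0
```

send_rows([
  [[0,0,-1],0],
  [[0,0,-2],0],
  [[0,0,-3],0],
  [[0,0,-4],0],
  [[0,0,-4],0],
])

```text
time: 8.5
tcp_pos: [0.4561, -0.3145, 0.1374]
orientation: [179.6, 0.4, 97.2]
force: [1.0, -0.5, -0.9]
width: 0.0641
grasp_force: 0.0
```

```bash
python3 - <<'E'
from h import *
crop("scene","s4",dn=90,up=50)
# A2: end at -y
def grip(x,y,yaw,side):
    e=np.array([np.cos(np.radians(yaw)),np.sin(np.radians(yaw))]); p=np.array([x,y])+side*.059*e
    plan([(*p,.06,yaw,8,"over"),(*p,.0085,yaw,4,"down")])
grip(.586,-.3276,95.6,-1)
E
```

```text
crop origin 139 122 x 3
8.55 [ 0.455  -0.3141  0.1349] [179.7   0.3  97.2] F [ 0.   0.5 -0.1] w 0.0643 g 0.0
over
 [[[-0.37,0.53,0.31],0.03],[[-0.74,1.06,0.62],0.06],[[-1.11,1.58,0.94],0.1],[[-1.48,2.11,1.25],0.13],[[-1.85,2.64,1.56],0.16]]
 [[[-0.36,0.53,0.31],0.03],[[-0.72,1.07,0.62],0.07],[[-1.08,1.6,0.94],0.1]]
down
 [[[0.0,0.0,0.43],-0.0],[[0.0,0.0,0.86],-0.0],[[0.0,0.0,1.28],-0.0],[[0.0,0.0,1.71],-0.0]]
```

View pics/s4c.png

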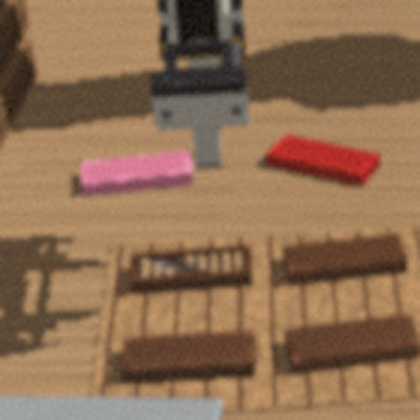

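A4 lies beads up at crop (190,268). I'll repeat the same sequence on A2.

send_rows([
  [[-0.74,1.06,0.62],0.1],
  [[-1.48,2.11,1.25],0.2],
  [[-2.2,3.2,1.9],0.26],
  [[-2.93,4.24,2.5],0.26],
  [[-2.93,4.24,2.5],0.26],
])

```text
time: 8.97
tcp_pos: [0.5926, -0.3849, 0.0505]
orientation: [-179.9, -0.1, 95.6]
force: [-1.5, 1.0, 0.6]
width: 0.0642
grasp_force: 0.0
```

send_rows([
  [[0,0,0.5],0],
  [[0,0,1.0],0],
  [[0,0,1.5],0],
  [[0,0,1.74],0],
  [[0,0,1.74],0],
])

```text
time: 9.38
tcp_pos: [0.5893, -0.3837, 0.0038]
orientation: [-179.9, -0.0, 95.6]
force: [0.7, 0.5, 0.5]
width: 0.0644
grasp_force: 0.0
```

send_rows([
  [[0,0,0],0],
  [[0,0,0],0],
  [[0,0,0],0],
  [[0,0,0],0],
  [[0,0,0],0],
], fingers=1, force=3)

```text
time: 9.8
tcp_pos: [0.59, -0.384, 0.0038]
orientation: [-180.0, 0.0, 95.6]
force: [-0.2, -0.2, 0.2]
width: 0.046
grasp_force: 3.0
```

send_rows([
  [[0,0,-0.2],0],
  [[0,0,-0.4],0],
  [[0,0,-0.6],0],
  [[0,0,-0.8],0],
  [[0,0,-1.0],0],
])

```text
time: 10.22
tcp_pos: [0.5903, -0.3841, 0.0349]
orientation: [180.0, 0.0, 95.6]
force: [-0.3, -0.5, -0.7]
width: 0.046
grasp_force: 3.0
```

send_rows([
  [[0,0,-0.4],0],
  [[0,0,-0.8],0],
  [[0,0,-1.2],0],
  [[0,0,-1.6],0],
  [[0,0,-2.0],0],
])

```text
time: 10.63
tcp_pos: [0.5903, -0.3841, 0.0955]
orientation: [180.0, 0.0, 95.6]
force: [-0.4, -0.5, -0.0]
width: 0.0459
grasp_force: 3.0
```

send_rows([
  [[0,0,-0.3],0],
  [[0,0,-0.6],0],
  [[0,0,-1.0],0],
  [[0,0,-1.0],0],
  [[0,0,-1.0],0],
])

```text
time: 11.05
tcp_pos: [0.5905, -0.3842, 0.1246]
orientation: [179.9, 0.0, 95.6]
force: [-0.9, -0.4, -0.1]
width: 0.0461
grasp_force: 3.0
```

send_rows([
  [[0,0,0.2],0],
  [[0,0,0.4],0],
  [[0,0,0.6],0],
  [[0,0,0.75],0],
  [[0,0,0.85],0],
])

```text
time: 11.47
tcp_pos: [0.5897, -0.3841, 0.097]
orientation: [-179.9, -0.0, 95.6]
force: [0.3, -2.0, 4.6]
width: 0.046
grasp_force: 3.0
```

send_rows([
  [[0.3,0,0.02],0],
  [[0.6,0,0.03],0],
  [[0.9,0,0.04],0],
  [[1.2,0,0.04],0],
  [[1.5,0,0.04],0],
])

```text
time: 11.88
tcp_pos: [0.5856, -0.3373, 0.0974]
orientation: [-180.0, -0.0, 95.7]
force: [-1.3, 0.5, 3.1]
width: 0.0459
grasp_force: 3.0
```

send_rows([
  [[0.3,0,0.0],0],
  [[0.6,0,0.0],0],
  [[0.9,0,0.0],0],
  [[1.2,0,0.0],0],
  [[1.2,0,0.0],0],
])

```text
time: 12.3
tcp_pos: [0.5824, -0.3002, 0.097]
orientation: [180.0, -0.1, 95.8]
force: [-0.2, 0.9, -1.0]
width: 0.0461
grasp_force: 3.0
```

```bash
python3 - <<'E'
from h import *
crop("scene","s5")
E
```

```text
crop origin 139 142 x 3
12.35 [ 0.5824 -0.3017  0.0971] [-180.    -0.    95.7] F [ 0.4 -0.4 -1.1] w 0.046 g 3.0
```

View pics/s5c.png

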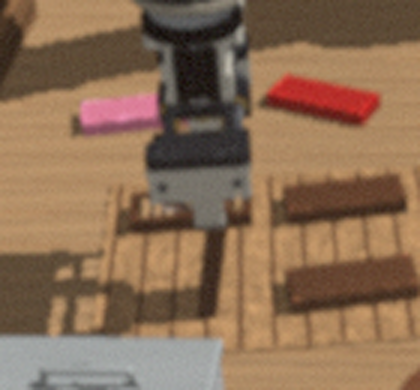

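send_rows([
  [[0,0,-0.2],0],
  [[-0.1,0,-0.4],0],
  [[-0.3,0,-0.4],0],
  [[-0.55,0,-0.4],0],
  [[-0.85,0,-0.4],0],
])

```text
time: 12.77
tcp_pos: [0.5847, -0.3301, 0.1093]
orientation: [180.0, 0.0, 95.6]
force: [0.2, -0.2, -0.1]
width: 0.046
grasp_force: 3.0
```

send_rows([
  [[-0.3,0,0],0],
  [[-0.7,0,0],0],
  [[-1.1,0,0],0],
  [[-1.5,0,0],0],
  [[-1.8,0,0],0],
])

```text
time: 13.18
tcp_pos: [0.5896, -0.3849, 0.1089]
orientation: [-180.0, 0.0, 95.6]
force: [0.4, 0.5, -0.0]
width: 0.0459
grasp_force: 3.0
```

send_rows([
  [[-0.15,0,0],0],
  [[-0.15,0,0.2],0],
  [[-0.15,0,0.37],0],
  [[-0.05,0,0.37],0],
  [[0.15,0,0.37],0],
])

```text
time: 13.6
tcp_pos: [0.5891, -0.3773, 0.0973]
orientation: [-179.9, -0.0, 95.6]
force: [0.5, -0.1, -0.2]
width: 0.0459
grasp_force: 3.0
```

send_rows([
  [[0.25,0,0.02],0],
  [[0.5,0,0.04],0],
  [[0.75,0,0.08],0],
  [[1.0,0,0.15],0],
  [[1.25,0,0.25],0],
])

```text
time: 14.02
tcp_pos: [0.5865, -0.3395, 0.0913]
orientation: [179.9, 0.0, 95.7]
force: [-0.3, 1.3, 4.0]
width: 0.0459
grasp_force: 3.0
```

send_rows([
  [[0.25,0,0.15],0],
  [[0.5,0,0.3],0],
  [[0.75,0,0.5],0],
  [[0.95,0,0.7],0],
  [[1.1,0,0.9],0],
])

```text
time: 14.43
tcp_pos: [0.5825, -0.3064, 0.0626]
orientation: [-180.0, -0.0, 95.7]
force: [0.7, 1.9, 1.9]
width: 0.0461
grasp_force: 3.0
```

send_rows([
  [[0.3,0,0.35],0],
  [[0.5,0,0.75],0],
  [[0.65,0,1.2],0],
  [[0.75,0,1.55],0],
  [[0.78,0,1.8],0],
])

```text
time: 14.85
tcp_pos: [0.5791, -0.2841, 0.0075]
orientation: [-179.9, -0.0, 95.6]
force: [-2.8, 0.1, 4.6]
width: 0.0459
grasp_force: 3.0
```

send_rows([
  [[0,0,0],0],
  [[0,0,0],0],
  [[0,0,0],0],
  [[0,0,0],0],
], fingers=-0.4)

```text
time: 15.18
tcp_pos: [0.5807, -0.2853, 0.0102]
orientation: [179.9, 0.0, 95.6]
force: [0.1, 0.3, 0.8]
width: 0.0637
grasp_force: 0.0
```

send_rows([
  [[0,0,-1],0],
  [[0,0,-2],0],
  [[0,0,-3],0],
  [[0,0,-4],0],
  [[0,0,-4],0],
])

```text
time: 15.6
tcp_pos: [0.584, -0.286, 0.1368]
orientation: [179.5, 0.3, 95.6]
force: [1.7, -0.4, 0.4]
width: 0.0643
grasp_force: 0.0
```

```bash
cat >> h.py <<'E'
def grip(x,y,yaw,side,turn=None):
    e=np.array([np.cos(np.radians(yaw)),np.sin(np.radians(yaw))]); p=np.array([x,y])+side*.059*e
    plan([(*p,.06,yaw,8,"over"),(*p,.0075,yaw,4,"down")])
E
python3 - <<'E'
from h import *
st(); c=snap("top","t6"); hsv=masks(c); H,Sa,V=[hsv[...,i] for i in range(3)]; k=1/1.4286
dark=(V<110)&(H<15)&(Sa>110)
for u,v in((438,296),(446,367)): print(np.round(fit(c,dark,u*k,v*k,.110,.046,.003,.019,np.pi/2),4))
cv2.imwrite("pics/t6c.png",cv2.resize(c["image"][165:295,265:405],(700,650)[:0] or (646,600),interpolation=2)[:,:,::-1])
grip(.5677,-.1928,102.3,1)
grip(.4387,-.2049,100.6,1)
E
```

```text
15.6 [ 0.584  -0.286   0.1368] [179.5   0.3  95.6] F [ 1.7 -0.4  0.4] w 0.0643 g 0.0
[  0.5673  -0.1929 102.2594   0.9098]
[  0.4381  -0.2051 100.2774   0.8818]
over
 [[[0.64,-0.05,0.31],-0.14],[[1.27,-0.11,0.62],-0.28],[[1.91,-0.16,0.93],-0.42],[[2.54,-0.21,1.23],-0.56],[[3.18,-0.27,1.54],-0.7]]
 [[[0.63,-0.0,0.31],-0.14],[[1.27,-0.01,0.62],-0.28],[[1.91,-0.02,0.93],-0.42]]
down
 [[[-0.0,0.0,0.44],0.0],[[-0.0,0.0,0.87],0.0],[[-0.0,0.0,1.31],0.0],[[-0.0,0.0,1.75],0.0]]
over
 [[[0.64,-0.59,0.31],-0.1],[[1.28,-1.17,0.62],-0.21],[[1.92,-1.76,0.93],-0.31],[[2.55,-2.34,1.23],-0.42],[[3.19,-2.93,1.54],-0.52]]
 [[[0.67,-0.55,0.31],-0.1],[[1.34,-1.1,0.62],-0.21],[[2.01,-1.65,0.93],-0.31]]
down
 [[[-0.0,-0.0,0.44],-0.0],[[-0.0,-0.0,0.87],-0.0],[[-0.0,-0.0,1.31],-0.0],[[-0.0,-0.0,1.75],-0.0]]
```

send_rows([
  [[0.64,-0.05,0.1],-0.14],
  [[1.27,-0.11,0.2],-0.28],
  [[1.91,-0.16,0.5],-0.42],
  [[2.54,-0.21,1.0],-0.56],
  [[3.18,-0.27,1.54],-0.7],
])

```text
time: 16.07
tcp_pos: [0.5628, -0.1899, 0.083]
orientation: [179.9, 0.0, 99.8]
force: [0.6, 0.3, -0.8]
width: 0.0646
grasp_force: 0.0
```

send_rows([
  [[0.63,0,0.31],-0.14],
  [[1.27,-0.01,0.62],-0.28],
  [[1.91,-0.02,0.93],-0.42],
  [[1.91,-0.02,0.93],-0.42],
])

```text
time: 16.4
tcp_pos: [0.5505, -0.1292, 0.0534]
orientation: [-179.8, -0.2, 102.7]
force: [-0.6, 1.0, -0.4]
width: 0.0642
grasp_force: 0.0
```

send_rows([
  [[0,0,0.5],0],
  [[0,0,1.0],0],
  [[0,0,1.5],0],
  [[0,0,1.75],0],
  [[0,0,1.75],0],
])

```text
time: 16.82
tcp_pos: [0.5517, -0.1346, 0.0034]
orientation: [-179.9, 0.0, 102.3]
force: [-4.8, 0.4, 6.0]
width: 0.0641
grasp_force: 3.0
```

```bash
python3 - <<'E'
from h import *
st(); e=[np.cos(np.radians(102.3)),np.sin(np.radians(102.3))]; print(.5677+.059*e[0],-.1928+.059*e[1])
E
```

```text
16.82 [ 0.5517 -0.1346  0.0034] [-179.9    0.   102.3] F [-4.8  0.4  6. ] w 0.0641 g 3.0
0.5551312072097764 -0.13515431110831944
```

View pics/t6c.png

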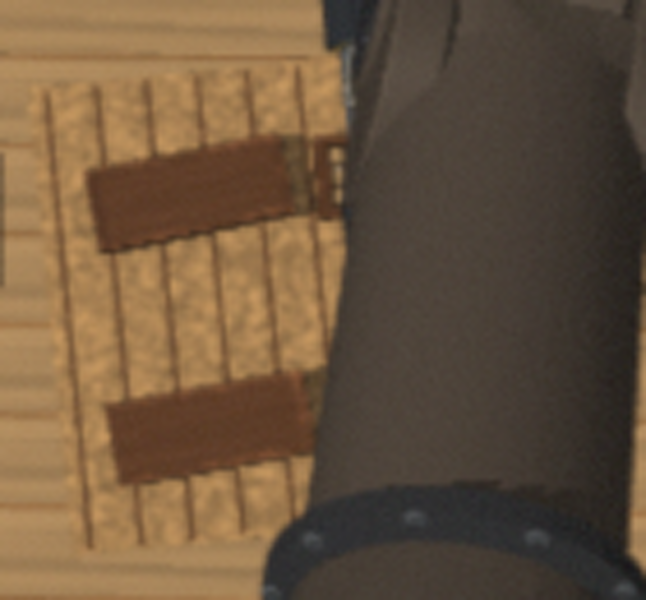

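A2 shows beads at (340,175), about 15 mm from A1's end. I'll therefore set A1 down roughly 25 mm further toward +y.

send_rows([
  [[0,0,-0.1],0],
  [[0,0,-0.1],0],
  [[0,0,-0.1],0],
  [[0,0,-0.1],0],
  [[0,0,-0.1],0],
], fingers=1, force=3)

```text
time: 17.23
tcp_pos: [0.5528, -0.1343, 0.006]
orientation: [180.0, 0.0, 102.3]
force: [0.9, -0.5, 2.3]
width: 0.0457
grasp_force: 3.0
```

send_rows([
  [[0,0,-0.2],0],
  [[0,0,-0.4],0],
  [[0,0,-0.6],0],
  [[0,0,-0.8],0],
  [[0,0,-1.0],0],
])

```text
time: 17.65
tcp_pos: [0.5526, -0.1341, 0.0368]
orientation: [180.0, 0.0, 102.4]
force: [-0.6, -0.4, -0.3]
width: 0.0459
grasp_force: 3.0
```

send_rows([
  [[0,0,-0.4],0],
  [[0,0,-0.8],0],
  [[0,0,-1.2],0],
  [[0,0,-1.6],0],
  [[0,0,-2.0],0],
])

```text
time: 18.07
tcp_pos: [0.5527, -0.134, 0.0975]
orientation: [180.0, 0.0, 102.4]
force: [0.8, -0.2, -0.6]
width: 0.0457
grasp_force: 3.0
```

send_rows([
  [[0,0,-0.3],0],
  [[0,0,-0.6],0],
  [[0,0,-0.9],0],
  [[0,0,-0.9],0],
  [[0,0,-0.9],0],
])

```text
time: 18.48
tcp_pos: [0.5528, -0.1342, 0.1233]
orientation: [180.0, 0.0, 102.3]
force: [-1.2, -0.8, -1.9]
width: 0.0456
grasp_force: 3.0
```

send_rows([
  [[0,0,0.2],0],
  [[0,0,0.4],0],
  [[0,0,0.6],0],
  [[0,0,0.75],0],
  [[0,0,0.85],0],
])

```text
time: 18.9
tcp_pos: [0.5525, -0.1339, 0.0966]
orientation: [-180.0, -0.0, 102.4]
force: [-0.3, 0.0, 5.3]
width: 0.0459
grasp_force: 3.0
```

send_rows([
  [[-0.3,0,0.02],0],
  [[-0.6,0,0.03],0],
  [[-0.9,0,0.04],0],
  [[-1.2,0,0.04],0],
  [[-1.5,0,0.04],0],
])

```text
time: 19.32
tcp_pos: [0.5621, -0.1797, 0.0961]
orientation: [-180.0, 0.0, 102.3]
force: [-0.1, 1.6, 0.2]
width: 0.0458
grasp_force: 3.0
```

send_rows([
  [[-0.3,0,0.0],0],
  [[-0.6,0,0.0],0],
  [[-0.9,0,0.0],0],
  [[-1.2,0,0.0],0],
  [[-1.2,0,0.0],0],
])

```text
time: 19.73
tcp_pos: [0.57, -0.216, 0.0961]
orientation: [-180.0, 0.1, 102.2]
force: [-0.2, -1.2, -0.3]
width: 0.0457
grasp_force: 3.0
```

```bash
python3 - <<'E'
from h import *
crop("scene","s7")
E
```

```text
crop origin 175 139 x 3
19.78 [ 0.5698 -0.2147  0.0962] [-180.     0.   102.2] F [-0.6 -0.   0.3] w 0.0458 g 3.0
```

View pics/s7c.png

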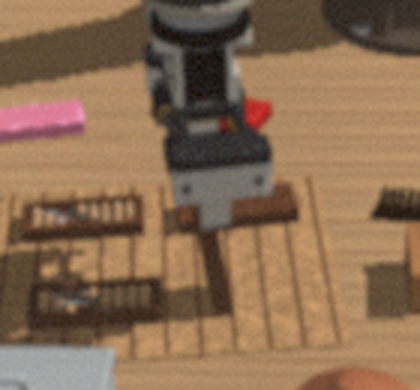

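A2 and A4 are both beads up, and A1 leans the right way. I'll carry it back and lay it down.

send_rows([
  [[0,0,-0.2],0],
  [[0.1,0,-0.4],0],
  [[0.4,0,-0.4],0],
  [[0.75,0,-0.4],0],
  [[1.15,0,-0.4],0],
])

```text
time: 20.2
tcp_pos: [0.5622, -0.1778, 0.1084]
orientation: [180.0, -0.0, 102.4]
force: [-0.3, 0.8, -0.5]
width: 0.046
grasp_force: 3.0
```

send_rows([
  [[0.4,0,0],0],
  [[0.9,0,0],0],
  [[1.35,0,0],0],
  [[1.75,0,0],0],
  [[2.1,0,0],0],
])

```text
time: 20.62
tcp_pos: [0.5486, -0.1159, 0.1082]
orientation: [-180.0, -0.0, 102.4]
force: [-0.1, 0.5, -0.7]
width: 0.046
grasp_force: 3.0
```

send_rows([
  [[0.2,0,0],0],
  [[0.2,0,0.2],0],
  [[0.2,0,0.37],0],
  [[0.1,0,0.37],0],
  [[-0.1,0,0.37],0],
])

```text
time: 21.03
tcp_pos: [0.5494, -0.1213, 0.0965]
orientation: [-179.9, -0.0, 102.3]
force: [-0.3, 0.2, -0.8]
width: 0.0461
grasp_force: 3.0
```

send_rows([
  [[-0.25,0,0.02],0],
  [[-0.5,0,0.04],0],
  [[-0.75,0,0.08],0],
  [[-1.0,0,0.15],0],
  [[-1.25,0,0.25],0],
])

```text
time: 21.45
tcp_pos: [0.5583, -0.1591, 0.09]
orientation: [179.9, 0.1, 102.3]
force: [-0.4, -1.8, 3.2]
width: 0.0461
grasp_force: 3.0
```

send_rows([
  [[-0.25,0,0.15],0],
  [[-0.5,0,0.3],0],
  [[-0.75,0,0.5],0],
  [[-0.95,0,0.7],0],
  [[-1.1,0,0.9],0],
])

```text
time: 21.87
tcp_pos: [0.565, -0.1911, 0.0619]
orientation: [180.0, 0.0, 102.3]
force: [0.7, -2.5, 3.2]
width: 0.0465
grasp_force: 3.0
```

send_rows([
  [[-0.3,0,0.35],0],
  [[-0.5,0,0.75],0],
  [[-0.65,0,1.2],0],
  [[-0.75,0,1.55],0],
  [[-0.78,0,1.8],0],
])

```text
time: 22.28
tcp_pos: [0.5685, -0.2126, 0.0062]
orientation: [-179.9, -0.1, 102.3]
force: [-2.8, -0.6, 4.3]
width: 0.0463
grasp_force: 3.0
```

send_rows([
  [[0,0,0],0],
  [[0,0,0],0],
  [[0,0,0],0],
  [[0,0,0],0],
], fingers=-0.4)

```text
time: 22.62
tcp_pos: [0.5702, -0.2122, 0.0093]
orientation: [179.9, 0.0, 102.4]
force: [0.4, 0.4, 0.5]
width: 0.0634
grasp_force: 0.0
```

send_rows([
  [[0,0,-1],0],
  [[0,0,-2],0],
  [[0,0,-3],0],
  [[0,0,-4],0],
  [[0,0,-4],0],
])

```text
time: 23.03
tcp_pos: [0.5734, -0.213, 0.1356]
orientation: [179.5, 0.3, 102.4]
force: [1.5, 0.1, 1.1]
width: 0.0643
grasp_force: 0.0
```

```bash
python3 - <<'E'
from h import *
st(); snap("scene","s8"); c=snap("top","t8")
hsv=masks(c); H,Sa,V=[hsv[...,i] for i in range(3)]; k=1/1.4286
dark=(V<110)&(H<15)&(Sa>110)
print(np.round(fit(c,dark,446*k,367*k,.110,.046,.003,.019,np.pi/2),4))
grip(.4387,-.2049,100.6,1)
E
```

```text
23.03 [ 0.5734 -0.213   0.1356] [179.5   0.3 102.4] F [1.5 0.1 1.1] w 0.0643 g 0.0Traceback (most recent call last):
  File "<stdin>", line 5, in <module>
  File "h.py", line 23, in fit
    n,l=cv2.connectedComponents(mask.astype(np.uint8)); k=l[int(v)-4:int(v)+5,int(u)-4:int(u)+5].ravel(); k=np.bincount(k[k>0]).argmax()
                                                                                                            ~~~~~~~~~~~~~~~~~~~~~~~~~~^^
ValueError: attempt to get argmax of an empty sequence
```

```bash
python3 - <<'E'
from h import *
for f in("scene0","s8"):
    c=load(f); hsv=masks(c); H,Sa,V=[hsv[...,i] for i in range(3)]; dark=(V<115)&(H<15)&(Sa>110)
    u,v=w2px(c,[.4387,-.2049,.019])[0]; r=fit(c,dark,u,v,.110,.046,.003,.019,np.pi/2); print(np.round(r,4))
grip(.4387,-.2049,100.6,1)
E
```

```text
[ 0.4353 -0.2059 97.8233  0.8242]
[ 0.4349 -0.2073 99.4     0.772 ]
over
 [[[0.4,-0.52,0.29],0.04],[[0.79,-1.05,0.59],0.07],[[1.19,-1.57,0.88],0.11],[[1.58,-2.09,1.18],0.15],[[1.98,-2.62,1.47],0.18]]
 [[[0.38,-0.53,0.3],0.04],[[0.77,-1.06,0.59],0.08],[[1.15,-1.59,0.89],0.11]]
down
 [[[0.0,0.0,0.44],0.0],[[0.0,0.0,0.87],0.0],[[0.0,0.0,1.31],0.0],[[0.0,0.0,1.75],0.0]]
```

send_rows([
  [[0.79,-1.05,0.59],0.07],
  [[1.58,-2.09,1.18],0.15],
  [[2.36,-3.15,1.76],0.22],
  [[3.13,-4.21,2.36],0.29],
  [[3.13,-4.21,2.36],0.29],
])

```text
time: 23.55
tcp_pos: [0.4154, -0.1448, 0.0541]
orientation: [-179.3, -0.3, 100.7]
force: [-1.8, -0.2, -0.2]
width: 0.0646
grasp_force: 0.0
```

send_rows([
  [[0,0,0.5],0],
  [[0,0,1.0],0],
  [[0,0,1.5],0],
  [[0,0,1.68],0],
  [[0,0,1.68],0],
])

```text
time: 23.97
tcp_pos: [0.425, -0.1474, 0.006]
orientation: [-179.8, -0.1, 100.6]
force: [-0.3, -0.1, -0.9]
width: 0.0642
grasp_force: 0.0
```

send_rows([
  [[0,0,0],0],
  [[0,0,0],0],
  [[0,0,0],0],
  [[0,0,0],0],
  [[0,0,0],0],
], fingers=1, force=3)

```text
time: 24.38
tcp_pos: [0.4268, -0.148, 0.008]
orientation: [179.9, 0.0, 100.6]
force: [-0.0, 0.6, 3.9]
width: 0.0457
grasp_force: 3.0
```

send_rows([
  [[0,0,-0.2],0],
  [[0,0,-0.4],0],
  [[0,0,-0.6],0],
  [[0,0,-0.8],0],
  [[0,0,-1.0],0],
])

```text
time: 24.8
tcp_pos: [0.4263, -0.1479, 0.0383]
orientation: [180.0, 0.0, 100.6]
force: [0.1, -0.8, -1.0]
width: 0.0458
grasp_force: 3.0
```

send_rows([
  [[0,0,-0.4],0],
  [[0,0,-0.8],0],
  [[0,0,-1.2],0],
  [[0,0,-1.6],0],
  [[0,0,-2.0],0],
])

```text
time: 25.22
tcp_pos: [0.4261, -0.1478, 0.0985]
orientation: [180.0, 0.0, 100.6]
force: [0.2, -0.2, 0.1]
width: 0.0461
grasp_force: 3.0
```

send_rows([
  [[0,0,-0.3],0],
  [[0,0,-0.6],0],
  [[0,0,-0.9],0],
  [[0,0,-0.9],0],
  [[0,0,-0.9],0],
])

```text
time: 25.63
tcp_pos: [0.4265, -0.148, 0.1247]
orientation: [180.0, 0.0, 100.6]
force: [-0.2, 0.5, -1.8]
width: 0.0462
grasp_force: 3.0
```

send_rows([
  [[0,0,0.2],0],
  [[0,0,0.4],0],
  [[0,0,0.6],0],
  [[0,0,0.75],0],
  [[0,0,0.85],0],
])

```text
time: 26.05
tcp_pos: [0.4259, -0.1475, 0.0979]
orientation: [-179.9, -0.0, 100.6]
force: [-1.0, 2.0, 4.7]
width: 0.0461
grasp_force: 3.0
```

send_rows([
  [[-0.3,0,0.02],0],
  [[-0.6,0,0.03],0],
  [[-0.9,0,0.04],0],
  [[-1.2,0,0.04],0],
  [[-1.5,0,0.04],0],
])

```text
time: 26.47
tcp_pos: [0.4346, -0.1936, 0.0977]
orientation: [180.0, 0.0, 100.6]
force: [-0.1, -0.5, -1.3]
width: 0.0457
grasp_force: 3.0
```

send_rows([
  [[-0.3,0,0.0],0],
  [[-0.6,0,0.0],0],
  [[-0.9,0,0.0],0],
  [[-1.2,0,0.0],0],
  [[-1.2,0,0.0],0],
])

```text
time: 26.88
tcp_pos: [0.4414, -0.2298, 0.0977]
orientation: [180.0, 0.1, 100.5]
force: [1.1, 0.0, -0.3]
width: 0.0455
grasp_force: 3.0
```

```bash
python3 - <<'E'
from h import *
crop("scene","s9",dx=90,dn=90)
E
```

```text
crop origin 153 112 x 3
26.93 [ 0.4413 -0.2287  0.0977] [180.    0.  100.5] F [-0.3  0.6 -0.1] w 0.0458 g 3.0
```

View pics/s9c.png

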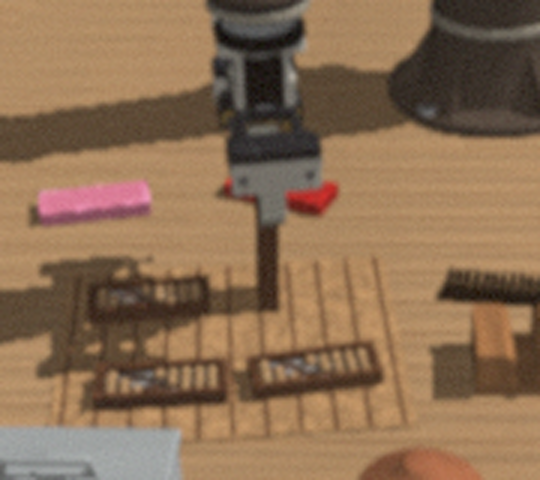

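Three are beads up and A3 is vertical. I'll lay A3 down the same way.

send_rows([
  [[0,0,-0.2],0],
  [[0.1,0,-0.4],0],
  [[0.4,0,-0.4],0],
  [[0.75,0,-0.4],0],
  [[1.15,0,-0.4],0],
])

```text
time: 27.35
tcp_pos: [0.4345, -0.1922, 0.1099]
orientation: [180.0, 0.0, 100.6]
force: [0.4, 0.3, -0.4]
width: 0.046
grasp_force: 3.0
```

send_rows([
  [[0.4,0,0],0],
  [[0.9,0,0],0],
  [[1.35,0,0],0],
  [[1.75,0,0],0],
  [[2.1,0,0],0],
])

```text
time: 27.77
tcp_pos: [0.4227, -0.1298, 0.1097]
orientation: [-180.0, -0.0, 100.7]
force: [0.7, -0.6, -0.5]
width: 0.046
grasp_force: 3.0
```

send_rows([
  [[0.2,0,0],0],
  [[0.2,0,0.2],0],
  [[0.2,0,0.37],0],
  [[0.1,0,0.37],0],
  [[-0.1,0,0.37],0],
])

```text
time: 28.18
tcp_pos: [0.4235, -0.135, 0.0981]
orientation: [-179.9, -0.0, 100.6]
force: [0.1, 1.0, -1.4]
width: 0.0458
grasp_force: 3.0
```

send_rows([
  [[-0.25,0,0.02],0],
  [[-0.5,0,0.04],0],
  [[-0.75,0,0.08],0],
  [[-1.0,0,0.15],0],
  [[-1.25,0,0.25],0],
])

```text
time: 28.6
tcp_pos: [0.4312, -0.1729, 0.0913]
orientation: [180.0, 0.0, 100.6]
force: [-1.7, -0.2, 4.8]
width: 0.046
grasp_force: 3.0
```

send_rows([
  [[-0.25,0,0.15],0],
  [[-0.5,0,0.3],0],
  [[-0.75,0,0.5],0],
  [[-0.95,0,0.7],0],
  [[-1.1,0,0.9],0],
])

```text
time: 29.02
tcp_pos: [0.4371, -0.2051, 0.0635]
orientation: [180.0, 0.0, 100.6]
force: [1.1, -1.9, 3.2]
width: 0.0462
grasp_force: 3.0
```

send_rows([
  [[-0.3,0,0.35],0],
  [[-0.5,0,0.75],0],
  [[-0.65,0,1.2],0],
  [[-0.75,0,1.55],0],
  [[-0.78,0,1.8],0],
])

```text
time: 29.43
tcp_pos: [0.4401, -0.2269, 0.0081]
orientation: [-179.9, -0.1, 100.6]
force: [-0.1, -0.8, 0.5]
width: 0.0459
grasp_force: 3.0
```

send_rows([
  [[0,0,0],0],
  [[0,0,0],0],
  [[0,0,0],0],
  [[0,0,0],0],
], fingers=-0.4)

```text
time: 29.77
tcp_pos: [0.4414, -0.2266, 0.0106]
orientation: [180.0, 0.0, 100.6]
force: [0.6, -1.0, 1.1]
width: 0.0634
grasp_force: 0.0
```

send_rows([
  [[0,0,-1.2],0],
  [[0,0,-2.4],0],
  [[0,0,-3.6],0],
  [[0,0,-4.8],0],
  [[0,0,-5],0],
])

```text
time: 30.18
tcp_pos: [0.444, -0.2275, 0.1664]
orientation: [179.6, 0.3, 100.6]
force: [1.0, -0.3, -0.2]
width: 0.0644
grasp_force: 0.0
```

```bash
python3 - <<'E'
from h import *
st(); cs=snap("scene","s10"); c=snap("top","t10"); k=1/1.4286
for c0,f in((c,"t10"),(cs,"s10")):
    hsv=masks(c0); H,Sa,V=[hsv[...,i] for i in range(3)]; tin=(Sa<40)&(V>85)
    for x,y in((.5976,.129),(.4754,.1122)):
        u,v=w2px(c0,[x,y,.046])[0]
        try: print(f,np.round(fit(c0,tin,u,v,.08,.046,0,.046,np.pi/2),4))
        except Exception as e: print(f,e)
# tin end-face brightness in first scene picture
c=load("scene0"); g=cv2.cvtColor(c["image"],cv2.COLOR_RGB2GRAY)
for x,y,w in((.5976,.129,95.8),(.4754,.1122,88.8)):
    e=np.array([np.cos(np.radians(w)),np.sin(np.radians(w))]); n=np.array([-e[1],e[0]]); q=np.array([x,y])-.04*e
    P=[[*(q+a*n),z] for z in(.035,.023,.012) for a in np.linspace(-.022,.022,7)]
    uv=w2px(c,P).astype(np.float32); print(cv2.remap(g,uv[:,0],uv[:,1],1).reshape(3,7))
E
```

```text
30.18 [ 0.444  -0.2275  0.1664] [179.6   0.3 100.6] F [ 1.  -0.3 -0.2] w 0.0644 g 0.0
t10 [ 0.5971  0.1268 98.2967  0.8993]
t10 [ 0.4815  0.1419 88.3955  0.8946]
s10 [  0.5884   0.1277 100.0503   0.5354]
s10 [ 0.4773  0.1426 84.1662  0.442 ]
[[109 109 118 116 111 114 116]
 [107 105 101 113 116 115 112]
 [111 106 103 102 103 112 116]]
[[103  99  95 111 116 119 128]
 [105  94  90  86  84  90 107]
 [107  98  90  83  81  85 101]]
```

```bash
python3 - <<'E'
from h import *
c=load("s10"); g=cv2.cvtColor(c["image"],cv2.COLOR_RGB2GRAY)
for x,y,w in((.5971,.1268,97),(.4815,.1419,88.4)):
    P=np.round(w2px(c,box(x,y,np.radians(w),.08,.046,0,.046))); print(P[:4].tolist())
    u0,u1=int(P[:4,0].min())-3,int(P[:4,0].max())+4; v0,v1=int(P[:4,1].min())-2,int(P[:4,1].max())+3
    print(u0,v0); print(g[v0:v1,u0:u1])
E
```

```text
[[370.0, 254.0], [372.0, 240.0], [365.0, 243.0], [367.0, 228.0]]
362 226
[[115 119 118 117 119 125 130 135 142 145 139 142 142 145]
 [139 137 137 136 141 154 168 175 193 190 185 187 186 189]
 [147 146 147 146 141 163 179 201 209 208 206 203 203 204]
 [148 149 148 143 135 150 178 198 202 204 203 203 203 202]
 [151 150 150 140 128 128 163 192 199 199 204 197 202 199]
 [149 146 148 140 125 113 141 178 196 200 201 200 198 199]
 [142 151 145 144 124 113 127 165 191 200 201 203 202 198]
 [151 147 150 138 124 112 114 140 177 194 196 199 198 197]
 [150 148 154 140 123 115 111 125 162 191 199 199 199 200]
 [148 150 150 142 122 115 114 114 142 178 200 199 202 202]
 [147 146 147 135 123 112 115 110 123 164 190 202 208 204]
 [145 147 139 125 120 118 117 112 118 147 185 199 204 204]
 [141 135 136 127 118 119 119 117 114 130 163 184 193 194]
 [145 146 138 130 122 118 119 120 119 124 138 153 159 157]
 [151 147 140 126 120 118 117 118 114 117 122 124 127 127]
 [146 143 136 123 120 114 115 116 110 113 114 112 117 118]
 [120 117 119 108 108 113 108 111 101 108 112 113 117 117]
 [ 93  92  92  95  96 10
[... 1539 characters left out ...]
 140 133 111  86  78  93 104 115 114 113]
 [117 115 109  95  82  80  92 111 116 113 115]
 [ 83  87  77  79  74  83  97 108 116 116 116]
 [ 71  77  76  80  81  84  99 111 117 115 111]
 [ 81  80  78  83  80  86 100 110 115 111 117]
 [ 82  77  82  78  76  85 107 117 116 118 115]
 [ 80  76  80  80  77  87 105 118 117 114 122]
 [ 76  83  76  81  81  89 109 112 118 117 115]
 [ 86  83  85  78  80  96 107 120 115 117 122]
 [ 77  86  83  79  82  93 107 117 116 112 114]
 [ 79  81  79  80  84  92 100 101 103 105 104]
 [ 91  93  94  89  92  96  95 100 100  98 101]
 [115 119 118 117 119 125 130 135 142 145 139]
 [139 137 137 136 141 154 168 175 193 190 185]
 [147 146 147 146 141 163 179 201 209 208 206]]
```

T2 was knocked aside and is now at (0.4815, 0.1419). Its right end dips to about 75 grey, which is a dark mouth. T1's right end is an even 115, so it is closed. So I grip T1 at −y and T2 at +y.

```bash
python3 - <<'E'
from h import *
plan([(.53,-.07,.17,99,5,"tr"),(.6022,.0856,.15,97,6,"over"),(.6022,.0856,.06,97,3,"low"),(.6022,.0856,.017,97,3,"down")])
E
```

```text
tr
 [[[0.92,0.77,-0.05],0.05],[[1.85,1.53,-0.1],0.11],[[2.77,2.3,-0.15],0.16],[[3.7,3.07,-0.2],0.21],[[4.62,3.84,-0.25],0.27]]
over
 [[[0.79,0.53,0.11],0.06],[[1.58,1.06,0.22],0.11],[[2.37,1.59,0.33],0.17],[[3.16,2.12,0.45],0.22],[[3.96,2.65,0.56],0.28]]
 [[[0.8,0.51,0.11],0.05]]
low
 [[[0.0,-0.0,1.0],0.0],[[0.0,-0.0,2.0],0.0],[[0.0,-0.0,3.0],0.0]]
down
 [[[0.0,-0.0,0.48],0.0],[[0.0,-0.0,0.95],0.0],[[0.0,-0.0,1.43],0.0]]
```

send_rows([
  [[0.92,0.77,-0.05],0.05],
  [[1.85,1.53,-0.1],0.11],
  [[2.77,2.3,-0.15],0.16],
  [[3.7,3.07,-0.2],0.21],
  [[4.62,3.84,-0.25],0.27],
])

```text
time: 30.7
tcp_pos: [0.5283, -0.0679, 0.166]
orientation: [-179.9, -0.0, 99.0]
force: [0.6, 0.1, 0.3]
width: 0.0645
grasp_force: 0.0
```

send_rows([
  [[0.79,0.53,0.11],0.06],
  [[1.58,1.06,0.22],0.11],
  [[2.37,1.59,0.33],0.17],
  [[3.16,2.12,0.45],0.22],
  [[3.96,2.65,0.56],0.28],
])

```text
time: 31.12
tcp_pos: [0.588, 0.0615, 0.1486]
orientation: [-179.8, 0.0, 97.3]
force: [-0.2, -0.1, 0.1]
width: 0.0643
grasp_force: 0.0
```

send_rows([
  [[0.8,0.51,0.11],0.05],
  [[0.8,0.51,0.11],0.05],
  [[0.8,0.51,1.1],0.05],
  [[0.8,0.51,2.1],0.05],
  [[0.8,0.51,3.1],0.05],
])

```text
time: 31.53
tcp_pos: [0.5999, 0.0861, 0.0554]
orientation: [-179.9, 0.0, 97.1]
force: [-0.1, 0.3, -1.1]
width: 0.0644
grasp_force: 0.0
```

```bash
python3 - <<'E'
from h import *
st(); plan([(.6022,.0856,.017,97,3,"down")])
E
```

```text
31.53 [0.5999 0.0861 0.0554] [-179.9    0.    97.1] F [-0.1  0.3 -1.1] w 0.0644 g 0.0
down
 [[[-0.01,0.02,0.43],0.0],[[-0.02,0.05,0.85],0.01],[[-0.02,0.07,1.28],0.01]]
```

send_rows([
  [[0,0,0.5],0],
  [[0,0,1.0],0],
  [[0,0,1.4],0],
  [[0,0,1.4],0],
])

```text
time: 31.87
tcp_pos: [0.5982, 0.0855, 0.0122]
orientation: [-179.7, 0.0, 97.0]
force: [-0.6, -1.0, -0.2]
width: 0.0642
grasp_force: 0.0
```

send_rows([
  [[0,0,0],0],
  [[0,0,0],0],
  [[0,0,0],0],
  [[0,0,0],0],
  [[0,0,0],0],
], fingers=1, force=3)

```text
time: 32.28
tcp_pos: [0.6016, 0.0862, 0.0168]
orientation: [179.9, -0.0, 97.0]
force: [-0.0, -1.3, 4.0]
width: 0.0458
grasp_force: 3.0
```

send_rows([
  [[0,0,-0.2],0],
  [[0,0,-0.4],0],
  [[0,0,-0.6],0],
  [[0,0,-0.8],0],
  [[0,0,-1.0],0],
])

```text
time: 32.7
tcp_pos: [0.6009, 0.086, 0.0467]
orientation: [180.0, 0.0, 97.0]
force: [0.3, 0.1, -1.2]
width: 0.0456
grasp_force: 3.0
```

send_rows([
  [[0,0,-0.3],0],
  [[0,0,-0.6],0],
  [[0,0,-0.9],0],
  [[0,0,-1.2],0],
  [[0,0,-1.5],0],
])

```text
time: 33.12
tcp_pos: [0.6009, 0.086, 0.0919]
orientation: [180.0, 0.0, 97.0]
force: [0.1, -0.3, -1.6]
width: 0.046
grasp_force: 3.0
```

send_rows([
  [[0,0,-0.4],0],
  [[0,0,-0.8],0],
  [[0,0,-1.2],0],
  [[0,0,-1.6],0],
  [[0,0,-2.0],0],
])

```text
time: 33.53
tcp_pos: [0.6009, 0.0861, 0.1522]
orientation: [180.0, -0.0, 97.0]
force: [-0.4, 0.3, -2.5]
width: 0.0458
grasp_force: 3.0
```

```bash
python3 - <<'E'
from h import *
crop("scene","s11",k=4,dx=60,up=40,dn=60)
E
```

```text
crop origin 313 156 x 4
33.58 [0.6022 0.0865 0.1547] [179.8  -0.   97. ] F [0.6 0.5 0.9] w 0.0458 g 3.0
```

View pics/s11c.png

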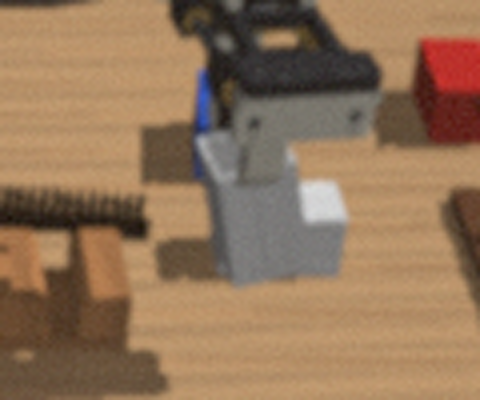

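```bash
python3 - <<'E'
from h import *
c=load("s11"); g=cv2.cvtColor(c["image"],cv2.COLOR_RGB2GRAY); print(g[184:206,358:390])
E
```

```text
[[159 155 144 110  80  83  87  89  88  66  42  35  52  83 102 112 120 117
  112 116 117 120 120 121 116 119 116 120 117 119 118 119]
 [150 152 135  98  74  77  85  92  90  64  41  28  47  85 109 118 113 104
   92  98 107 113 119 121 118 120 115 117 114 119 120 119]
 [118 120 113  79  61  78  85  87  85  63  31  42  59  89 108 117 110  91
   69  77 103 115 119 116 119 118 116 117 116 117 117 119]
 [ 92  91  80  65  55  66  71  75  83  60  45  48  59  87 113 118 107  82
   70  81 107 114 115 118 120 117 119 114 118 118 119 119]
 [ 80  83  71  63  50  58  69  83  89  89  84  82  86  93 107 117 112  93
   98  97 115 115 119 115 118 121 118 119 117 118 119 113]
 [ 80  83  81  69  77  99  99 109 120 123 125 118 106  95 115 117 111 109
  108 108 120 113 119 120 119 117 115 115 114 118 115 119]
 [ 82  83  75  83 122 143 138 131 131 134 136 128 114 104 113 120 119 107
  108 111 119 119 115 114 115 119 120 120 117 120 125 119]
 [ 85  75  73  87 134 164 156 137 129 127 134 126 118 112 113 119 112 109
  112 116 117 111 115 115 113 118 127 130 136 134 129 133]
 [ 82  84  71  78 117 163 154 136 12
[... 1126 characters left out ...]
7 107 113 118 121 123 136 154 158]
 [ 97  98  93  94  93  84  77  79  94 125 137 135 132 117  99  93  91  99
  102 100 103 104 100 102 113 121 121 121 121 140 169 187]
 [136 130 127 129 128 108  87  77  84 104 118 127 126 115 107 102 104 106
  107 104 111 107 114 119 118 118 120 118 121 146 188 203]
 [155 147 151 149 148 137 105  87  84  94 117 120 125 124 121 117 118 117
  114 117 121 122 124 120 122 120 121 121 125 152 191 217]
 [153 155 152 154 153 137 115  89  79  96 111 121 120 126 124 124 123 121
  120 125 119 126 120 118 126 121 119 127 122 145 184 207]
 [152 150 148 153 151 144 113  92  80  89 109 119 128 123 126 123 125 123
  120 122 124 123 126 124 122 119 119 121 120 138 177 204]]
```

The bright thin rim around a grey inside at crop (225,155) shows this tin's mouth is up. My shading guess was backwards: faces toward −y are in shade at about 75, so T1's mouth is at −y and T2's at +y. I'll lay T1 back down and regrip its closed end.

send_rows([
  [[0.2,0,0],0],
  [[0.5,0,0],0],
  [[0.9,0,0],0],
  [[1.3,0,0],0],
  [[1.7,0,0],0],
])

```text
time: 34.0
tcp_pos: [0.5938, 0.1387, 0.1502]
orientation: [-179.9, -0.0, 97.1]
force: [0.3, -0.1, -1.0]
width: 0.0457
grasp_force: 3.0
```

send_rows([
  [[0.4,0,0],0],
  [[0.7,0,0.3],0],
  [[0.9,0,0.8],0],
  [[1.0,0,1.3],0],
  [[1.0,0,1.8],0],
])

```text
time: 34.42
tcp_pos: [0.5904, 0.1684, 0.0956]
orientation: [-180.0, -0.0, 97.1]
force: [-0.2, -0.4, -0.5]
width: 0.0462
grasp_force: 3.0
```

send_rows([
  [[0,0,0.3],0],
  [[0,0,0.6],0],
  [[0,0,0.8],0],
  [[0,0,0.8],0],
])

```text
time: 34.75
tcp_pos: [0.5906, 0.1664, 0.0718]
orientation: [-179.9, 0.0, 97.0]
force: [-0.7, -0.7, -1.6]
width: 0.0458
grasp_force: 3.0
```

send_rows([
  [[0,0,0.07],0],
  [[0,0,0.13],0],
  [[0,0,0.2],0],
  [[0,0,0.2],0],
])

```text
time: 35.08
tcp_pos: [0.5912, 0.1667, 0.0672]
orientation: [179.9, -0.0, 97.0]
force: [-1.0, 1.0, 3.5]
width: 0.0464
grasp_force: 3.0
```

```bash
python3 - <<'E'
from h import *
st()
E
```

```text
35.08 [0.5912 0.1667 0.0672] [179.9  -0.   97. ] F [-1.   1.   3.5] w 0.0464 g 3.0
```

send_rows([
  [[-0.2,0,-0.05],0],
  [[-0.4,0,-0.08],0],
  [[-0.6,0,-0.1],0],
  [[-0.8,0,-0.1],0],
  [[-1.0,0,-0.08],0],
])

```text
time: 35.5
tcp_pos: [0.5948, 0.1354, 0.0692]
orientation: [180.0, 0.0, 97.0]
force: [0.4, 0.1, -0.7]
width: 0.0458
grasp_force: 3.0
```

send_rows([
  [[-0.22,0,0.04],0],
  [[-0.43,0,0.08],0],
  [[-0.75,0,0.2],0],
  [[-1.1,0,0.35],0],
  [[-1.3,0,0.5],0],
])

```text
time: 35.92
tcp_pos: [0.5997, 0.0955, 0.0539]
orientation: [-180.0, 0.1, 96.9]
force: [-0.5, -1.5, 3.9]
width: 0.046
grasp_force: 3.0
```

send_rows([
  [[-0.3,0,0.2],0],
  [[-0.5,0,0.45],0],
  [[-0.7,0,0.75],0],
  [[-0.85,0,1.0],0],
  [[-0.93,0,1.2],0],
])

```text
time: 36.33
tcp_pos: [0.6027, 0.0691, 0.0168]
orientation: [-180.0, 0.0, 97.0]
force: [-1.1, -2.0, 2.6]
width: 0.0458
grasp_force: 3.0
```

send_rows([
  [[0,0,0],0],
  [[0,0,0],0],
  [[0,0,0],0],
  [[0,0,0],0],
], fingers=-0.4)

```text
time: 36.67
tcp_pos: [0.6029, 0.0713, 0.0185]
orientation: [180.0, -0.0, 97.1]
force: [-0.1, -0.1, 0.3]
width: 0.0636
grasp_force: 0.0
```

send_rows([
  [[0,0,-1.2],0],
  [[0,0,-2.4],0],
  [[0,0,-3.6],0],
  [[0,0,-4],0],
  [[0,0,-4],0],
])

```text
time: 37.08
tcp_pos: [0.6052, 0.0716, 0.1427]
orientation: [179.6, -0.0, 97.0]
force: [-0.1, -0.2, -0.7]
width: 0.0642
grasp_force: 0.0
```

```bash
cat >> h.py <<'E'
def tins(tag,seeds):
    for n in("top","scene"):
        c=snap(n,tag+n); hsv=masks(c); tin=(hsv[...,1]<40)&(hsv[...,2]>(110 if n=="top" else 85))
        for x,y in seeds:
            u,v=w2px(c,[x,y,.046])[0]
            try: print(n,np.round(fit(c,tin,u,v,.08,.046,0,.046,np.pi/2),4))
            except Exception as e: print(n,e)
E
python3 - <<'E'
from h import *
st(); tins("a",[(.595,.13),(.4815,.1419)])
E
```

```text
37.08 [0.6052 0.0716 0.1427] [179.6  -0.   97. ] F [-0.1 -0.2 -0.7] w 0.0642 g 0.0
top attempt to get argmax of an empty sequence
top attempt to get argmax of an empty sequence
scene [5.93600e-01 8.34000e-02 9.64605e+01 4.29100e-01]
scene [ 0.475   0.1431 88.7537  0.3559]
```

send_rows([
  [[-1.2,0,-0.7],0],
  [[-2.4,0,-1.4],0],
  [[-3.6,0,-2],0],
  [[-4.8,0,-2],0],
  [[-6,0,-2],0],
])

```text
time: 37.6
tcp_pos: [0.6247, -0.1099, 0.1978]
orientation: [-180.0, 0.0, 97.0]
force: [1.0, 1.2, -0.1]
width: 0.0642
grasp_force: 0.0
```

```bash
python3 - <<'E'
from h import *
st(); tins("b",[(.60,.11),(.4815,.1419)])
E
```

```text
37.6 [ 0.6247 -0.1099  0.1978] [-180.    0.   97.] F [ 1.   1.2 -0.1] w 0.0642 g 0.0
top [6.0120e-01 8.2900e-02 9.5467e+01 8.7050e-01]
top [ 0.4814  0.142  88.2232  0.8917]
scene [5.93800e-01 8.35000e-02 9.67712e+01 5.24200e-01]
scene [ 0.4753  0.1426 89.1164  0.4443]
```

T1 lies at (0.601, 0.083). Now I grip its +y closed end.

```bash
python3 - <<'E'
from h import *
plan([(.5969,.1242,.15,96,7,"over"),(.5969,.1242,.06,96,4,"low"),(.5969,.1242,.017,96,4,"down")])
print(); plan([(.604,.309,.165,96,10,"to peg")],start=(.5969,.1242,.165,96))
E
```

```text
over
 [[[1.16,0.0,0.22],0.01],[[2.32,0.0,0.44],0.02],[[3.47,0.01,0.65],0.03],[[4.63,0.01,0.87],0.04],[[5.79,0.01,1.09],0.05]]
 [[[1.16,-0.0,0.22],0.01],[[2.31,-0.01,0.44],0.03]]
low
 [[[0.0,0.0,0.75],-0.0],[[0.0,0.0,1.5],-0.0],[[0.0,0.0,2.25],-0.0],[[0.0,0.0,3.0],-0.0]]
down
 [[[0.0,0.0,0.36],-0.0],[[0.0,0.0,0.72],-0.0],[[0.0,0.0,1.07],-0.0],[[0.0,0.0,1.43],-0.0]]

to peg
 [[[0.61,0.09,0.0],-0.0],[[1.22,0.18,0.0],-0.0],[[1.83,0.26,0.0],-0.0],[[2.44,0.35,0.0],-0.0],[[3.05,0.44,0.0],-0.0]]
 [[[0.61,0.09,0.0],-0.0],[[1.22,0.18,0.0],-0.0],[[1.83,0.26,0.0],-0.0],[[2.44,0.35,0.0],-0.0],[[3.05,0.44,0.0],-0.0]]
```

send_rows([
  [[1.16,0,0.22],0],
  [[2.32,0,0.44],0],
  [[3.47,0,0.65],0],
  [[4.63,0,0.87],0],
  [[5.79,0.01,1.09],0.1],
])

```text
time: 38.12
tcp_pos: [0.6023, 0.0655, 0.1633]
orientation: [-179.8, 0.0, 96.4]
force: [0.5, -0.5, 0.1]
width: 0.0642
grasp_force: 0.0
```

send_rows([
  [[1.16,0,0.22],0.03],
  [[2.31,0,0.44],0.08],
  [[2.31,0,1.4],0.08],
  [[2.31,0,2.4],0.08],
  [[2.31,0,3.2],0.08],
])

```text
time: 38.53
tcp_pos: [0.594, 0.1338, 0.066]
orientation: [-179.8, 0.0, 96.1]
force: [-0.3, -0.4, -0.8]
width: 0.0637
grasp_force: 0.0
```

send_rows([
  [[0,0,0],0],
  [[0,0,0],0],
])

```text
time: 38.7
tcp_pos: [0.5942, 0.1326, 0.0674]
orientation: [-179.7, 0.0, 96.0]
force: [0.4, -0.7, 0.4]
width: 0.064
grasp_force: 0.0
```

```bash
python3 - <<'E'
from h import *
st(); plan([(.5969,.1242,.017,96,4,"down")])
E
```

```text
38.7 [0.5942 0.1326 0.0674] [-179.7    0.    96. ] F [ 0.4 -0.7  0.4] w 0.064 g 0.0
down
 [[[-0.07,0.01,0.42],-0.0],[[-0.14,0.03,0.84],-0.0],[[-0.22,0.04,1.26],-0.01],[[-0.29,0.06,1.68],-0.01]]
```

send_rows([
  [[-0.28,0.04,0.3],0],
  [[-0.28,0.04,0.8],0],
  [[-0.28,0.04,1.3],0],
  [[-0.28,0.04,1.66],0],
  [[-0.28,0.04,1.66],0],
])

```text
time: 39.12
tcp_pos: [0.5976, 0.1237, 0.0184]
orientation: [-179.9, 0.0, 95.9]
force: [-0.5, 0.3, -0.8]
width: 0.0645
grasp_force: 0.0
```

send_rows([
  [[0,0,0],0],
  [[0,0,0],0],
  [[0,0,0],0],
  [[0,0,0],0],
  [[0,0,0],0],
], fingers=1, force=3)

```text
time: 39.53
tcp_pos: [0.5987, 0.125, 0.0207]
orientation: [179.9, -0.0, 95.9]
force: [-1.6, -0.8, 4.4]
width: 0.0459
grasp_force: 3.0
```

send_rows([
  [[0,0,-0.2],0],
  [[0,0,-0.4],0],
  [[0,0,-0.6],0],
  [[0,0,-0.8],0],
  [[0,0,-1.0],0],
])

```text
time: 39.95
tcp_pos: [0.5983, 0.1247, 0.0505]
orientation: [180.0, -0.0, 95.9]
force: [0.3, 0.4, -0.5]
width: 0.046
grasp_force: 3.0
```

send_rows([
  [[0,0,-0.3],0],
  [[0,0,-0.6],0],
  [[0,0,-0.9],0],
  [[0,0,-1.2],0],
  [[0,0,-1.5],0],
])

```text
time: 40.37
tcp_pos: [0.5982, 0.1247, 0.0958]
orientation: [180.0, -0.0, 95.9]
force: [-0.8, 0.1, -0.6]
width: 0.0458
grasp_force: 3.0
```

send_rows([
  [[0,0,-0.4],0],
  [[0,0,-0.8],0],
  [[0,0,-1.2],0],
  [[0,0,-1.6],0],
  [[0,0,-2.2],0],
])

```text
time: 40.78
tcp_pos: [0.5976, 0.1244, 0.1612]
orientation: [-179.9, 0.0, 95.9]
force: [-0.2, -0.5, -0.9]
width: 0.046
grasp_force: 3.0
```

send_rows([
  [[0,0,-0.1],0],
  [[0,0,-0.1],0],
  [[0,0,-0.1],0],
])

```text
time: 41.03
tcp_pos: [0.598, 0.1245, 0.1635]
orientation: [-180.0, 0.0, 95.9]
force: [-0.0, -0.0, -1.0]
width: 0.0463
grasp_force: 3.0
```

```bash
python3 - <<'E'
from h import *
st(); c=snap("scene","s12"); g=cv2.cvtColor(c["image"],cv2.COLOR_RGB2GRAY); u,v=[int(t) for t in w2px(c,observe()["tcp_pos"])[0]]; print(u,v)
print(g[v-14:v+46:2,u-20:u+24])
plan([(.604,.309,.170,96,10,"to peg")])
E
```

```text
41.03 [0.598  0.1245 0.1635] [-180.     0.    95.9] F [-0. -0. -1.] w 0.0463 g 3.0
390 192
[[ 86  84  85 ... 115 117 115]
 [ 85  89  86 ... 113 114 118]
 [ 85  81  83 ... 120 122 115]
 ...
 [152 154 152 ... 153 154 154]
 [151 156 157 ... 143 146 144]
 [152 158 154 ... 151 152 150]]
to peg
 [[[0.61,0.08,-0.02],-0.0],[[1.22,0.17,-0.05],-0.0],[[1.83,0.25,-0.07],-0.0],[[2.44,0.34,-0.09],-0.0],[[3.05,0.42,-0.12],-0.01]]
 [[[0.61,0.09,-0.02],0.0],[[1.22,0.17,-0.04],0.0],[[1.83,0.26,-0.07],0.0],[[2.44,0.34,-0.09],-0.0],[[3.05,0.43,-0.11],-0.0]]
```

send_rows([
  [[0.3,0.04,-0.05],0],
  [[0.8,0.13,-0.1],0],
  [[1.4,0.23,-0.2],0],
  [[2.1,0.33,-0.23],0],
  [[2.8,0.4,-0.23],0],
])

```text
time: 41.5
tcp_pos: [0.6013, 0.2122, 0.1706]
orientation: [-180.0, -0.0, 96.0]
force: [0.0, -0.2, -1.1]
width: 0.0458
grasp_force: 3.0
```

send_rows([
  [[0.7,0.1,0],0],
  [[1.4,0.2,0],0],
  [[2.1,0.3,0],0],
  [[2.7,0.38,0],0],
  [[3.1,0.44,0],0],
])

```text
time: 41.92
tcp_pos: [0.6034, 0.3079, 0.1702]
orientation: [-179.9, -0.1, 96.1]
force: [0.1, 0.3, -1.6]
width: 0.0461
grasp_force: 3.0
```

send_rows([
  [[0.2,0.01,0],0],
  [[0.2,0.01,0],0],
  [[0.2,0.01,0],0],
])

```text
time: 42.17
tcp_pos: [0.6045, 0.309, 0.1703]
orientation: [-180.0, 0.0, 95.9]
force: [0.8, -1.1, -2.3]
width: 0.0459
grasp_force: 3.0
```

```bash
cat >> h.py <<'E'
def lean(tag,view="scene"):
    """fit lean (about the closing axis), y and z of a hung tin below the finger tips"""
    c=snap(view,tag); s=observe(); t=s["tcp_pos"]; yw=np.radians(s["orientation"][2]); hsv=masks(c)
    m=(hsv[...,1]<45)&(hsv[...,2]>45); M=np.zeros(m.shape,bool); u,v=w2px(c,t)[0].astype(int)
    y0=v+3; M[y0:v+75,u-45:u+46]=m[y0:v+75,u-45:u+46]
    M=cv2.morphologyEx(M.astype(np.uint8),cv2.MORPH_OPEN,np.ones((3,3)))
    n,l,stt,_=cv2.connectedComponentsWithStats(M); k=1+stt[1:,4].argmax(); M=l==k; print("blob",stt[k].tolist(),"tip",u,v)
    e=np.array([np.cos(yw),np.sin(yw),0]); f=np.array([-np.sin(yw),np.cos(yw),0]); z=np.array([0,0,1.])
    def pts(q):
        a=np.radians(q[0]*10); ax=np.cos(a)*-z+np.sin(a)*e; sd=np.cos(a)*e+np.sin(a)*z; top=t+q[1]*.01*e+(.015+q[2]*.01)*z
        return [top+i*.08*ax+j*.023*sd+k*.023*f for i in(0,1) for j in(-1,1) for k in(-1,1)],top+.08*ax
    def cost(q):
        P=np.zeros(M.shape,np.uint8); cv2.fillConvexPoly(P,np.round(hull(c,pts(q)[0])*16).astype(np.int32),1,shift=4); P[:y0]=0; P=P>0
        return 1-(P&M).sum()/max(1,(P|M).sum())
    r=min((minimize(cost,[a,0,0],method="Nelder-Mead",options=dict(initial_simplex=[[a,0,0],[a+1,0,0],[a,1,0],[a,0,1]])) for a in(-2,0,2)),key=lambda r:r.fun)
    print("lean deg (+ = mouth toward tool x)",round(r.x[0]*10,1),"mouth",np.round(pts(r.x)[1],4),"IoU",round(1-r.fun,3))
E
python3 - <<'E'
from h import *
st(); lean("l1")
E
```

```text
42.17 [0.6045 0.309  0.1703] [-180.     0.    95.9] F [ 0.8 -1.1 -2.3] w 0.0459 g 3.0
blob [439, 193, 44, 28, 805] tip 471 190
lean deg (+ = mouth toward tool x) -39.5 mouth [0.61   0.2586 0.1189] IoU 0.948
```

T1 hangs with its mouth leaning 40° toward −y. I'll drag the rim along the clear shelf to straighten it.

send_rows([
  [[-0.6,0,0],0],
  [[-1.3,0,0],0],
  [[-2.0,0,0.3],0],
  [[-2.0,0,1.2],0],
  [[-2.0,0,2.1],0],
])

```text
time: 42.63
tcp_pos: [0.613, 0.2459, 0.1084]
orientation: [179.8, 0.1, 95.6]
force: [-0.6, 0.6, -0.5]
width: 0.046
grasp_force: 3.0
```

send_rows([
  [[0,0,0.6],0],
  [[0,0,1.0],0],
  [[0,0,1.25],0],
  [[0,0,1.3],0],
  [[-0.2,0,1.3],0],
])

```text
time: 43.05
tcp_pos: [0.6114, 0.245, 0.0691]
orientation: [180.0, -0.1, 96.0]
force: [-0.5, 0.4, -1.3]
width: 0.0461
grasp_force: 3.0
```

send_rows([
  [[-0.25,0,0],0],
  [[-0.5,0,0],0],
  [[-0.75,0,0],0],
  [[-1.0,0,0],0],
  [[-1.25,0,0],0],
])

```text
time: 43.47
tcp_pos: [0.6157, 0.2051, 0.069]
orientation: [180.0, 0.0, 95.9]
force: [1.2, -1.0, -1.0]
width: 0.0458
grasp_force: 3.0
```

send_rows([
  [[-0.25,0,0],0],
  [[-0.5,0,0],0],
  [[-0.75,0,0],0],
  [[-1.0,0,0.03],0],
  [[-1.25,0,0.1],0],
])

```text
time: 43.88
tcp_pos: [0.6195, 0.1689, 0.0662]
orientation: [180.0, -0.0, 95.9]
force: [-1.9, 1.4, 4.3]
width: 0.046
grasp_force: 3.0
```

```bash
python3 - <<'E'
from h import *
st(); lean("l2")
E
```

```text
43.88 [0.6195 0.1689 0.0662] [180.   -0.   95.9] F [-1.9  1.4  4.3] w 0.046 g 3.0
blob [382, 234, 35, 23, 593] tip 404 231
lean deg (+ = mouth toward tool x) -19.5 mouth [0.6222 0.1408 0.0139] IoU 0.936
```

send_rows([
  [[-0.25,0,0.02],0],
  [[-0.5,0,0.02],0],
  [[-0.75,0,0.02],0],
  [[-1.0,0,0.02],0],
  [[-1.25,0,0.02],0],
])

```text
time: 44.35
tcp_pos: [0.6231, 0.1307, 0.0648]
orientation: [-180.0, 0.0, 95.9]
force: [0.2, 0.0, -0.7]
width: 0.0456
grasp_force: 3.0
```

send_rows([
  [[-0.25,0,0.03],0],
  [[-0.5,0,0.06],0],
  [[-0.75,0,0.06],0],
  [[-0.75,0,0.1],0],
  [[-0.75,0,0.15],0],
])

```text
time: 44.77
tcp_pos: [0.6256, 0.1084, 0.0608]
orientation: [180.0, 0.0, 95.9]
force: [-2.0, -1.3, 4.9]
width: 0.0459
grasp_force: 3.0
```

```bash
python3 - <<'E'
from h import *
st(); lean("l3")
E
```

```text
44.77 [0.6256 0.1084 0.0608] [180.    0.   95.9] F [-2.  -1.3  4.9] w 0.0459 g 3.0
blob [337, 264, 28, 26, 553] tip 380 234
lean deg (+ = mouth toward tool x) -20.0 mouth [6.282e-01 8.190e-02 4.000e-04] IoU 0.0
```

send_rows([
  [[0,0,-0.5],0],
  [[0,0,-1.2],0],
  [[0,0,-2.0],0],
  [[0.2,0,-2.8],0],
  [[0.6,0,-3.5],0],
])

```text
time: 45.23
tcp_pos: [0.6238, 0.1266, 0.1666]
orientation: [180.0, 0.0, 95.9]
force: [0.2, 0.5, -0.2]
width: 0.0461
grasp_force: 3.0
```

send_rows([
  [[0.6,0,-0.1],0],
  [[1.3,0,-0.1],0],
  [[2.0,0,-0.1],0],
  [[2.7,0,-0.1],0],
  [[3.4,0,-0.1],0],
])

```text
time: 45.65
tcp_pos: [0.6123, 0.2307, 0.1683]
orientation: [-180.0, -0.0, 96.0]
force: [1.1, 0.5, -0.8]
width: 0.0459
grasp_force: 3.0
```

send_rows([
  [[0.7,0,0],0],
  [[1.4,0,0],0],
  [[2.0,0,0],0],
  [[2.4,0,0],0],
  [[2.6,0,0],0],
])

```text
time: 46.07
tcp_pos: [0.6037, 0.3093, 0.1682]
orientation: [-180.0, -0.1, 96.1]
force: [-0.9, -0.7, -0.0]
width: 0.0459
grasp_force: 3.0
```

```bash
python3 - <<'E'
from h import *
st(); lean("l4")
E
```

```text
46.07 [0.6037 0.3093 0.1682] [-1.80e+02 -1.00e-01  9.61e+01] F [-0.9 -0.7 -0. ] w 0.0459 g 3.0
blob [452, 194, 33, 24, 633] tip 471 191
lean deg (+ = mouth toward tool x) -1.3 mouth [0.6044 0.3034 0.1152] IoU 0.953
```

The lean is now −1°, with the mouth at y = 0.303. I'll shift it +7 mm and lower it over the far peg.

send_rows([
  [[0.12,0,0],0],
  [[0.23,0,0],0],
  [[0.23,0,0.4],0],
  [[0.23,0,0.9],0],
  [[0.23,0,1.4],0],
])

```text
time: 46.53
tcp_pos: [0.6047, 0.3121, 0.1255]
orientation: [180.0, 0.0, 95.9]
force: [-1.2, -0.8, -2.0]
width: 0.0459
grasp_force: 3.0
```

send_rows([
  [[0,0,0.4],0],
  [[0,0,0.8],0],
  [[0,0,1.1],0],
  [[0,0,1.4],0],
  [[0,0,1.6],0],
])

```text
time: 46.95
tcp_pos: [0.6041, 0.3129, 0.0773]
orientation: [-180.0, 0.0, 95.9]
force: [-0.8, 1.0, -1.2]
width: 0.046
grasp_force: 3.0
```

send_rows([
  [[0,0,0.06],0],
  [[0,0,0.12],0],
  [[0,0,0.18],0],
  [[0,0,0.2],0],
  [[0,0,0.2],0],
])

```text
time: 47.37
tcp_pos: [0.6044, 0.3133, 0.0728]
orientation: [180.0, -0.0, 95.9]
force: [0.7, -0.1, -1.0]
width: 0.0458
grasp_force: 3.0
```

```bash
python3 - <<'E'
from h import *
st(); lean("l5")
E
```

```text
47.37 [0.6044 0.3133 0.0728] [180.   -0.   95.9] F [ 0.7 -0.1 -1. ] w 0.0458 g 3.0
blob [446, 228, 31, 22, 574] tip 464 225
lean deg (+ = mouth toward tool x) -2.2 mouth [0.6053 0.3045 0.0202] IoU 0.961
```

Still about 6–8 mm above the base. I'll lower until contact, then release.

send_rows([
  [[0,0,0.06],0],
  [[0,0,0.12],0],
  [[0,0,0.18],0],
  [[0,0,0.24],0],
  [[0,0,0.28],0],
])

```text
time: 47.83
tcp_pos: [0.6046, 0.3131, 0.0642]
orientation: [180.0, 0.0, 95.9]
force: [0.6, -1.4, 4.3]
width: 0.0459
grasp_force: 3.0
```

send_rows([
  [[0,0,0],0],
  [[0,0,0],0],
  [[0,0,0],0],
  [[0,0,0],0],
  [[0,0,0],0],
], fingers=-0.4)

```text
time: 48.25
tcp_pos: [0.6041, 0.3133, 0.064]
orientation: [-180.0, -0.0, 95.9]
force: [0.7, 0.5, -0.0]
width: 0.0638
grasp_force: 0.0
```

send_rows([
  [[0,0,-0.5],0],
  [[0,0,-1.5],0],
  [[0,0,-2.5],0],
  [[0,0,-3.5],0],
  [[0,0,-4],0],
])

```text
time: 48.67
tcp_pos: [0.6052, 0.3143, 0.1883]
orientation: [179.8, -0.1, 95.9]
force: [0.8, 1.6, -0.6]
width: 0.0639
grasp_force: 0.0
```

send_rows([
  [[-1,0,0],0],
  [[-2,0,0],0],
  [[-3,0,0],0],
  [[-4,0,0],0],
  [[-4,0,0],0],
])

```text
time: 49.08
tcp_pos: [0.6185, 0.1853, 0.1838]
orientation: [180.0, 0.3, 95.5]
force: [0.6, -1.3, 0.2]
width: 0.0642
grasp_force: 0.0
```

```bash
cat >> h.py <<'E'
def stood(tag,x,y):
    c=snap("scene",tag); hsv=masks(c); u,v=[int(t) for t in w2px(c,[x,y,.05])[0]]; m=(hsv[...,1]<45)&(hsv[...,2]>60)
    best=None
    n,l=cv2.connectedComponents(m.astype(np.uint8)); M=l==l[v,u]
    def cost(q):
        a,b=np.radians(q[2]*10),np.radians(q[4]*10); R=cv2.Rodrigues(np.array([a,b,0]))[0]@cv2.Rodrigues(np.array([0,0,q[3]]))[0]
        P=np.array([[i*.023,j*.023,k] for i in(-1,1) for j in(-1,1) for k in(0,.08)])@R.T+[x+q[0]*.01,y+q[1]*.01,.012+q[5]*.01]
        I=np.zeros(M.shape,np.uint8); cv2.fillConvexPoly(I,np.round(hull(c,P)*16).astype(np.int32),1,shift=4); I=I>0
        return 1-(I&M).sum()/(I|M).sum()
    s=np.vstack([np.zeros(6),np.diag([1,1,1,.2,.5,.5])]); r=minimize(cost,s[0],method="Nelder-Mead",options=dict(initial_simplex=s,maxiter=600))
    q=r.x; print("tin foot",round(x+q[0]*.01,4),round(y+q[1]*.01,4),"z",round(.012+q[5]*.01,4),"tilt",np.round(q[[2,4]]*10,1),"IoU",round(1-r.fun,3))
E
python3 - <<'E'
from h import *
st(); stood("p1",.604,.31)
plan([(.4827,.1834,.15,88.4,8,"over")])
E
```

```text
49.08 [0.6185 0.1853 0.1838] [180.    0.3  95.5] F [ 0.6 -1.3  0.2] w 0.0642 g 0.0
tin foot 0.6022 0.3079 z 0.0146 tilt [2.3 0.7] IoU 0.953
over
 [[[0.03,-0.56,0.14],0.15],[[0.06,-1.12,0.28],0.3],[[0.1,-1.69,0.42],0.45],[[0.13,-2.25,0.57],0.6],[[0.16,-2.81,0.71],0.75]]
 [[[-0.01,-0.57,0.14],0.15],[[-0.03,-1.13,0.28],0.3],[[-0.04,-1.69,0.42],0.45]]
```

T1 stands on the far peg: foot (0.602, 0.308), tilt 2°. For T2 I grip the closed −y end.

```bash
python3 - <<'E'
from h import *
tins("d",[(.4814,.142)])
plan([(.4803,.1005,.15,88.4,8,"over")])
E
```

```text
top [ 0.4808  0.1317 89.1502  0.5745]
scene [ 0.4752  0.143  89.1194  0.9453]
over
 [[[-0.33,-0.6,0.14],0.16],[[-0.66,-1.21,0.29],0.31],[[-0.99,-1.81,0.43],0.47],[[-1.32,-2.42,0.57],0.62],[[-1.64,-3.02,0.71],0.78]]
 [[[-0.38,-0.58,0.15],0.16],[[-0.76,-1.16,0.29],0.31],[[-1.14,-1.73,0.43],0.47]]
```

send_rows([
  [[-0.33,-0.6,0.14],0.16],
  [[-0.66,-1.21,0.29],0.31],
  [[-0.99,-1.81,0.43],0.47],
  [[-1.32,-2.42,0.57],0.62],
  [[-1.64,-3.02,0.71],0.78],
])

```text
time: 49.65
tcp_pos: [0.5304, 0.137, 0.1627]
orientation: [-180.0, -0.1, 91.4]
force: [-0.1, 0.3, -0.3]
width: 0.0639
grasp_force: 0.0
```

send_rows([
  [[-0.38,-0.58,0.15],0.16],
  [[-0.76,-1.16,0.29],0.31],
  [[-1.14,-1.73,0.43],0.43],
  [[-1.14,-1.73,1.5],0.43],
  [[-1.14,-1.73,2.8],0.43],
])

```text
time: 50.07
tcp_pos: [0.4819, 0.1018, 0.0806]
orientation: [179.6, -0.1, 88.7]
force: [1.3, -0.1, -1.2]
width: 0.0643
grasp_force: 0.0
```

send_rows([
  [[0,0,0],0],
  [[0,0,0],0],
])

```text
time: 50.23
tcp_pos: [0.479, 0.1013, 0.0781]
orientation: [-179.8, 0.0, 88.8]
force: [-0.6, 0.0, 0.0]
width: 0.0641
grasp_force: 0.0
```

```bash
python3 - <<'E'
from h import *
st(); plan([(.4803,.1005,.017,88.4,4,"down")])
E
```

```text
50.23 [0.479  0.1013 0.0781] [-179.8    0.    88.8] F [-0.6  0.   0. ] w 0.0641 g 0.0
down
 [[[-0.01,0.01,0.51],0.02],[[-0.01,0.02,1.02],0.03],[[-0.02,0.03,1.53],0.05],[[-0.03,0.05,2.04],0.07]]
```

send_rows([
  [[0,0,0.5],0.07],
  [[0,0,1.0],0.07],
  [[0,0,1.6],0.07],
  [[0,0,2.02],0.07],
  [[0,0,2.02],0.07],
])

```text
time: 50.65
tcp_pos: [0.4807, 0.1012, 0.0184]
orientation: [-180.0, -0.0, 88.3]
force: [0.0, 0.6, -0.5]
width: 0.0643
grasp_force: 0.0
```

send_rows([
  [[0,0,0],0],
  [[0,0,0],0],
  [[0,0,0],0],
  [[0,0,0],0],
  [[0,0,0],0],
], fingers=1, force=3)

```text
time: 51.07
tcp_pos: [0.4814, 0.1006, 0.0193]
orientation: [179.9, -0.0, 88.3]
force: [-0.7, 0.5, 4.3]
width: 0.046
grasp_force: 3.0
```

send_rows([
  [[0,0,-0.2],0],
  [[0,0,-0.4],0],
  [[0,0,-0.6],0],
  [[0,0,-0.8],0],
  [[0,0,-1.0],0],
])

```text
time: 51.48
tcp_pos: [0.4804, 0.1002, 0.0489]
orientation: [180.0, 0.0, 88.2]
force: [0.6, 0.4, -0.0]
width: 0.0458
grasp_force: 3.0
```

send_rows([
  [[0,0,-0.3],0],
  [[0,0,-0.6],0],
  [[0,0,-0.9],0],
  [[0,0,-1.2],0],
  [[0,0,-1.5],0],
])

```text
time: 51.9
tcp_pos: [0.4805, 0.1003, 0.0943]
orientation: [180.0, -0.0, 88.3]
force: [0.6, 0.3, -1.4]
width: 0.0463
grasp_force: 3.0
```

send_rows([
  [[0,0,-0.4],0],
  [[0,0,-0.8],0],
  [[0,0,-1.2],0],
  [[0,0,-1.2],0],
  [[0,0,-1.2],0],
])

```text
time: 52.32
tcp_pos: [0.4809, 0.1003, 0.1299]
orientation: [179.9, -0.0, 88.2]
force: [-0.4, 1.2, -1.2]
width: 0.0463
grasp_force: 3.0
```

```bash
python3 - <<'E'
from h import *
st(); lean("l6")
c=load("l6"); g=cv2.cvtColor(c["image"],cv2.COLOR_RGB2GRAY); u,v=[int(t) for t in w2px(c,observe()["tcp_pos"])[0]]
np.set_printoptions(linewidth=200); print(g[v-16:v+4:2,u-18:u+20])
E
```

```text
52.32 [0.4809 0.1003 0.1299] [179.9  -0.   88.2] F [-0.4  1.2 -1.2] w 0.0463 g 3.0
blob [370, 182, 34, 9, 268] tip 370 179
lean deg (+ = mouth toward tool x) 87.9 mouth [0.4828 0.1787 0.1356] IoU 0.957
[[152 149 146 146 146 149 150 146 124  99  81  99 111 119 116 112 116 113 115 117 114 114 112 114 112 117 113 115 118 113 114 114 113 111 114 115 112 113]
 [151 155 152 152 148 151 153 153 153 142 120 113 113 109 101 106 112 114 116 113 119 117 119 115 116 117 116 118 119 115 116 118 117 118 115 119 113 111]
 [149 152 152 155 150 150 153 149 151 138 121 113 111  92  67  70  98 111 114 118 118 115 116 116 117 117 120 114 112 116 115 118 116 115 122 116 102  85]
 [154 149 153 155 149 147 151 148 151 137 116 111 111 108  94 102 113 111 116 114 113 118 116 117 119 114 116 121 115 115 118 116 115 116 120 119 113  99]
 [149 148 150 151 148 150 144 149 149 144 130 125 116 109 101 106 114 110 115 115 114 113 115 114 117 117 120 122 122 121 126 123 124 122 125 128 128 119]
 [151 156 151 150 156 152 152 155 155 147 134 117 105  86  73  70  79  94 105 114 116 113 114 113 112 120 155 179 183 187 187 186 190 185 187 192 186 188]
 [153 153 156 155 153 153 157 153 158 145 123  91  88  86  84  78  90 105 110 115 118 119 113 110 113 121 136 136 135 138 140 143 149 145 147 149 151 154]
 [152 155 153 151 152 154 150 152 148 138 110  89  83  85  80  81  95 108 116 117 118 111 116 111 117 114 119 115 116 118 111 122 115 121 120 115 116 121]
 [149 148 143 146 144 150 150 149 149 132 101  88  88  89  85  79  91 104 117 113 114 115 114 112 113 121 117 119 121 118 118 121 120 123 113 117 121 117]
 [152 154 152 153 155 150 154 152 149 126  96  88  84  84  84  85  91 106 105 107 107 112 104 111 114 119 121 120 116 117 122 118 120 120 122 123 120 119]]
```

T2 stayed horizontal, because the contact patch was too large to pivot. I'll set it down and regrip with a smaller, higher patch.

send_rows([
  [[0,0,0.8],0],
  [[0,0,1.7],0],
  [[0,0,2.6],0],
  [[0,0,3.3],0],
  [[0,0,3.65],0],
])

```text
time: 52.78
tcp_pos: [0.4783, 0.0995, 0.0168]
orientation: [-179.7, 0.1, 88.3]
force: [-4.1, -0.2, 5.3]
width: 0.0458
grasp_force: 3.0
```

send_rows([
  [[0,0,0],0],
  [[0,0,0],0],
  [[0,0,0],0],
  [[-0.1,0,-0.45],0],
  [[-0.1,0,-0.45],0],
], fingers=-0.4)

```text
time: 53.2
tcp_pos: [0.482, 0.0974, 0.0357]
orientation: [179.8, -0.0, 88.2]
force: [-0.3, 1.0, 0.9]
width: 0.0636
grasp_force: 0.0
```

send_rows([
  [[0,0,0],0],
  [[0,0,0],0],
  [[0,0,0],0],
  [[0,0,0],0],
  [[0,0,0],0],
], fingers=1, force=3)

```text
time: 53.62
tcp_pos: [0.4802, 0.0972, 0.0332]
orientation: [-180.0, 0.0, 88.3]
force: [-2.2, -0.6, 4.0]
width: 0.0456
grasp_force: 3.0
```

send_rows([
  [[0,0,-0.2],0],
  [[0,0,-0.4],0],
  [[0,0,-0.6],0],
  [[0,0,-0.8],0],
  [[0,0,-1.0],0],
])

```text
time: 54.03
tcp_pos: [0.4805, 0.0973, 0.064]
orientation: [180.0, -0.0, 88.3]
force: [-0.9, -0.2, -1.3]
width: 0.046
grasp_force: 3.0
```

send_rows([
  [[0,0,-0.5],0],
  [[0,0,-1.0],0],
  [[0,0,-1.5],0],
  [[0,0,-2.0],0],
  [[0,0,-2.5],0],
])

```text
time: 54.45
tcp_pos: [0.4802, 0.0972, 0.1394]
orientation: [180.0, -0.0, 88.3]
force: [0.1, 0.1, -1.3]
width: 0.0457
grasp_force: 3.0
```

send_rows([
  [[0,0,0],0],
  [[0,0,0],0],
])

```text
time: 54.62
tcp_pos: [0.4809, 0.0973, 0.1389]
orientation: [179.9, -0.0, 88.2]
force: [1.2, 0.2, -0.7]
width: 0.0459
grasp_force: 3.0
```

```bash
python3 - <<'E'
from h import *
st(); lean("l7")
E
```

```text
54.62 [0.4809 0.0973 0.1389] [179.9  -0.   88.2] F [ 1.2  0.2 -0.7] w 0.0459 g 3.0
blob [359, 179, 29, 27, 545] tip 369 176
lean deg (+ = mouth toward tool x) 28.5 mouth [0.4812 0.1265 0.0734] IoU 0.968
```

The lean is 28° now. I'll lower it and drag toward +y to straighten.

send_rows([
  [[0,0,0.5],0],
  [[0,0,1.0],0],
  [[0,0,1.5],0],
  [[0,0,1.9],0],
  [[0,0,2.1],0],
])

```text
time: 55.08
tcp_pos: [0.4788, 0.0968, 0.0731]
orientation: [-179.8, 0.1, 88.3]
force: [-2.0, -0.7, 4.4]
width: 0.0459
grasp_force: 3.0
```

send_rows([
  [[0.2,0,0.03],0],
  [[0.4,0,0.06],0],
  [[0.6,0,0.1],0],
  [[0.8,0,0.13],0],
  [[1.0,0,0.16],0],
])

```text
time: 55.5
tcp_pos: [0.4815, 0.1285, 0.0709]
orientation: [180.0, -0.0, 88.3]
force: [-2.1, -1.0, 1.3]
width: 0.0456
grasp_force: 3.0
```

send_rows([
  [[0.2,0,0.03],0],
  [[0.4,0,0.06],0],
  [[0.6,0,0.1],0],
  [[0.6,0,0.13],0],
  [[0.6,0,0.15],0],
])

```text
time: 55.92
tcp_pos: [0.4821, 0.1463, 0.0662]
orientation: [180.0, -0.1, 88.3]
force: [-1.1, 1.5, 3.7]
width: 0.0459
grasp_force: 3.0
```

```bash
python3 - <<'E'
from h import *
st(); lean("l8"); 
E
```

```text
55.92 [0.4821 0.1463 0.0662] [ 1.80e+02 -1.00e-01  8.83e+01] F [-1.1  1.5  3.7] w 0.0459 g 3.0
blob [373, 203, 20, 22, 414] tip 385 200
lean deg (+ = mouth toward tool x) 5.2 mouth [0.482  0.1418 0.0064] IoU 0.926
```

send_rows([
  [[0,0,-0.6],0],
  [[0,0,-1.3],0],
  [[0,0,-2.1],0],
  [[0.2,0,-2.9],0],
  [[0.6,0,-3.4],0],
])

```text
time: 56.38
tcp_pos: [0.483, 0.1613, 0.1698]
orientation: [179.9, 0.1, 88.1]
force: [0.3, -0.0, -0.5]
width: 0.0459
grasp_force: 3.0
```

send_rows([
  [[0.6,0.05,0],0],
  [[1.2,0.1,0],0],
  [[1.8,0.15,0],0],
  [[2.4,0.2,0],0],
  [[3.0,0.25,0],0],
])

```text
time: 56.8
tcp_pos: [0.4927, 0.2527, 0.1676]
orientation: [-180.0, 0.1, 88.2]
force: [-0.2, -0.2, -1.5]
width: 0.046
grasp_force: 3.0
```

send_rows([
  [[0.6,0.1,0],0],
  [[1.2,0.2,0],0],
  [[1.7,0.2,0],0],
  [[2.0,0.2,0],0],
  [[2.1,0.2,0],0],
])

```text
time: 57.22
tcp_pos: [0.5, 0.317, 0.1676]
orientation: [-180.0, -0.0, 88.3]
force: [-0.1, -0.0, -1.2]
width: 0.046
grasp_force: 3.0
```

```bash
python3 - <<'E'
from h import *
st(); lean("l9")
E
```

```text
57.22 [0.5    0.317  0.1676] [-180.    -0.    88.3] F [-0.1 -0.  -1.2] w 0.046 g 3.0
blob [445, 212, 32, 32, 826] tip 460 169
lean deg (+ = mouth toward tool x) -20.0 mouth [0.4993 0.2893 0.1075] IoU 0.0
```

send_rows([
  [[0,-0.3,0],0],
  [[0,-0.6,0],0],
  [[0,-0.86,0],0],
  [[0,-0.86,0],0],
  [[0,-0.86,0],0],
])

```text
time: 57.68
tcp_pos: [0.4742, 0.3161, 0.1682]
orientation: [180.0, 0.0, 88.3]
force: [-0.4, -0.6, -1.2]
width: 0.0458
grasp_force: 3.0
```

```bash
sed -i 's/k=1+stt\[1:,4\].argmax(); M=l==k/k=np.bincount(l[v+8:v+14,u-8:u+9].ravel(),minlength=2)[1:].argmax()+1; M=l==k/' h.py; python3 - <<'E'
from h import *
st(); lean("l10"); plan([(.4743,.3183,.1676,88.3,1)])
E
```

```text
57.68 [0.4742 0.3161 0.1682] [180.    0.   88.3] F [-0.4 -0.6 -1.2] w 0.0458 g 3.0
blob [441, 167, 26, 23, 522] tip 457 164
lean deg (+ = mouth toward tool x) 4.5 mouth [0.4747 0.3125 0.1104] IoU 0.949

 [[[0.07,-0.02,0.02],-0.01]]
```

The mouth is 6 mm short of the near peg. I'll shift it and lower.

send_rows([
  [[0.1,0,0],0],
  [[0.2,0,0],0],
  [[0.2,0,0.4],0],
  [[0.2,0,0.9],0],
  [[0.2,0,1.4],0],
])

```text
time: 58.15
tcp_pos: [0.4751, 0.3227, 0.1248]
orientation: [180.0, -0.0, 88.3]
force: [-0.2, -0.4, -2.3]
width: 0.0459
grasp_force: 3.0
```

send_rows([
  [[0,0,0.4],0],
  [[0,0,0.8],0],
  [[0,0,1.1],0],
  [[0,0,1.4],0],
  [[0,0,1.6],0],
])

```text
time: 58.57
tcp_pos: [0.4748, 0.3225, 0.0768]
orientation: [-180.0, 0.0, 88.3]
force: [-0.6, 1.8, 4.1]
width: 0.046
grasp_force: 3.0
```

send_rows([
  [[0,0,0.06],0],
  [[0,0,0.12],0],
  [[0,0,0.18],0],
  [[0,0,0.2],0],
  [[0,0,0.2],0],
])

```text
time: 58.98
tcp_pos: [0.4749, 0.3229, 0.0723]
orientation: [180.0, -0.0, 88.3]
force: [-2.0, 1.9, 3.0]
width: 0.0459
grasp_force: 3.0
```

```bash
python3 - <<'E'
from h import *
st(); lean("l11")
E
```

```text
58.98 [0.4749 0.3229 0.0723] [180.   -0.   88.3] F [-2.   1.9  3. ] w 0.0459 g 3.0
blob [437, 199, 40, 52, 1376] tip 452 196
lean deg (+ = mouth toward tool x) -5.0 mouth [ 0.4761  0.3624 -0.0811] IoU 0.586
```

send_rows([
  [[0,0,0],0],
  [[0,0,0],0],
  [[0,0,0],0],
  [[0,0,0],0],
  [[0,0,0],0],
], fingers=-0.4)

```text
time: 59.45
tcp_pos: [0.475, 0.3222, 0.0718]
orientation: [-180.0, 0.0, 88.2]
force: [-0.8, 0.1, -0.4]
width: 0.0637
grasp_force: 0.0
```

send_rows([
  [[0,0,-0.5],0],
  [[0,0,-1.5],0],
  [[0,0,-2.5],0],
  [[0,0,-3.5],0],
  [[0,0,-4.5],0],
])

```text
time: 59.87
tcp_pos: [0.4747, 0.3223, 0.2082]
orientation: [-180.0, 0.0, 88.3]
force: [0.9, 0.5, 0.1]
width: 0.0643
grasp_force: 0.0
```

send_rows([
  [[-1.2,0,0],0],
  [[-2.4,0,0],0],
  [[-3.6,0,0],0],
  [[-4.8,0,0],0],
  [[-6,0,0],0],
])

```text
time: 60.28
tcp_pos: [0.4691, 0.1408, 0.207]
orientation: [180.0, 0.0, 88.3]
force: [1.5, -0.6, -0.7]
width: 0.0643
grasp_force: 0.0
```

send_rows([
  [[0,-1,0],0],
  [[0,-2,0],0],
  [[0,-3,0],0],
  [[0,-3,0],0],
  [[0,-3,0],0],
])

```text
time: 60.7
tcp_pos: [0.3785, 0.1451, 0.2072]
orientation: [179.9, 0.0, 88.3]
force: [-0.2, 0.3, -0.0]
width: 0.0646
grasp_force: 0.0
```

```bash
python3 - <<'E'
from h import *
st(); a=snap("scene","fs")["image"]; b=snap("top","ft")["image"]
h=np.vstack([cv2.resize(a[150:300,150:520],(740,300),interpolation=2),cv2.resize(b[150:300,60:430],(740,300),interpolation=2)])
cv2.imwrite("pics/final.png",h[:,:,::-1])
E
```

```text
60.7 [0.3785 0.1451 0.2072] [179.9   0.   88.3] F [-0.2  0.3 -0. ] w 0.0646 g 0.0
```

View pics/final.png

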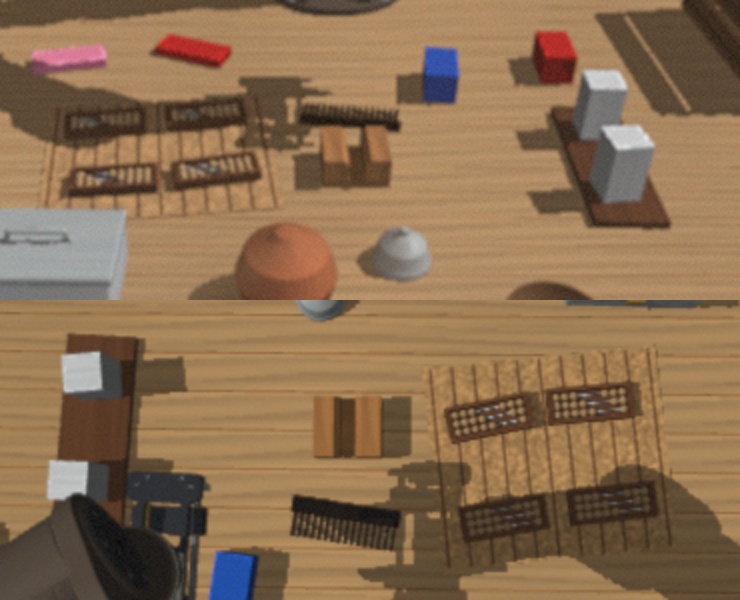

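The last picture shows four abaci beads up, separate on the mat, and both tins upright with closed tops. I'll check the near tin's seating in numbers.

```bash
python3 - <<'E'
from h import *
c=load("fs"); hsv=masks(c); m=(hsv[...,1]<45)&(hsv[...,2]>60); x,y=.4743,.318
u,v=[int(t) for t in w2px(c,[x,y,.085])[0]]; n,l=cv2.connectedComponents(m.astype(np.uint8)); M=l==l[v,u]
def P(x,y,q):
    R=cv2.Rodrigues(np.radians([q[2]*10,q[4]*10,0]))[0]@cv2.Rodrigues(np.array([0,0,q[3]]))[0]
    return np.array([[i*.023,j*.023,k] for i in(-1,1) for j in(-1,1) for k in(0,.08)])@R.T+[x+q[0]*.01,y+q[1]*.01,.012+q[5]*.01]
def cost(q):
    I=np.zeros(M.shape,np.uint8)
    for a in(P(x,y,q[:6]),P(.604,.311,q[6:])): cv2.fillConvexPoly(I,np.round(hull(c,a)*16).astype(np.int32),1,shift=4)
    I=I>0; return 1-(I&M).sum()/(I|M).sum()
s=np.vstack([np.zeros(12),np.diag([1,1,1,.2,.5,.5]*2)]); r=minimize(cost,s[0],method="Nelder-Mead",options=dict(initial_simplex=s,maxiter=4000,maxfev=6000,adaptive=True))
for q,a in((r.x[:6],(x,y)),(r.x[6:],(.604,.311))): print("foot",round(a[0]+q[0]*.01,4),round(a[1]+q[1]*.01,4),round(.012+q[5]*.01,4),"tilt",np.round(q[[2,4]]*10,1))
print(1-r.fun)
E
```

```text
foot 0.4732 0.3198 0.0145 tilt [2.2 2.2]
foot 0.5994 0.3086 0.0128 tilt [1.9 0.7]
0.966802562609202
```

```bash
python3 -c "
from station import job_done; print(job_done())"
```

```text
the job is handed in; nothing more can be done
None
```

The job is handed in: in the last pictures all four abaci lie beads up on the mat and both tins stand mouth down on their pegs, seated on the base to within about 3 mm; no verdict came back from the judge.

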